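Dock the sanding box on the dust extraction and open the gate

TASK

Get the small sanding box ready for use: slide it flat along the bench, without ramming it, so that its black tapered spigot goes fully home in the green tapered socket of the dust duct, square to the duct, the collar against the socket's rim. Then pull the duct's blast gate (red tab) fully up and let go, the box still home. Leave the clamp, the sanding block, the toy car and the paint jar where they are.

Things in the scene. Friction and masses are not known exactly. Their poses are not given: they have to be found in the camera images.
- box_center (a point): Centre of the sanding box, half-way up, 42 mm above the bench; same axes as sandbox.
- box_collar (a point): Centre of the face of the spigot's collar, 71 mm ahead of box_center along its x axis, 47 mm above the bench; same axes. The round black collar (82 mm across, 6 mm thick) is fixed to the box; from its face the black cone spigot stands out 55 mm along +x, 72 mm across at the collar, 52 mm across at its tip.
- duct_mouth (a point): Centre of the duct's open mouth, in the rim plane of its green tapered socket, 47 mm above the bench. x axis: level, INTO the duct along its axis; z up. Inside, the socket tapers from 75 mm across at the rim to 55 mm at 55 mm depth. Home: box_collar on this point, both x axes the same way; the collar then stops on the rim, with about 1.5 mm play round the spigot.
- gate_tab (a point): Centre of the gate's red pull tab: 12 mm thick along the duct's x axis, 52 mm wide along its y, 30 mm high, 94 mm behind the rim. Gate shut, it is 138 mm above the bench, and it rises with the gate. Below it the aluminium housing (24 mm along the duct, 108 mm wide) stands 105 mm high. Same axes as duct_mouth.
- gate (a joint): Height of the gate's blade, m: 0 shut, 0.066 fully up (a stop). It starts shut or up to 12 mm up, slides straight up with about 6 N of pull, and stays where it is left.
- f_clamp: F-clamp with orange jaw and wooden handle, 280 mm long, lying on the far side of the bench; origin under its middle; not to be moved.
- sanding_block: cork sanding block, 110 x 62 x 32 mm, beyond the duct; origin under its middle; not to be moved.
- toy_car: wooden toy car, 150 x 80 mm, left of the duct; origin under its middle; not to be moved.
- paint_jar: blue paint jar, 80 mm across, 85 mm tall, left of the duct; origin under its middle; not to be moved.
- sandbox: The sanding box: closed plywood box with perforated top, 130 mm (its x) x 180 mm (its y) x 84 mm high, about 0.75 kg, loose, too wide to grasp; slid by pushing its flat upright sides (low down) or its spigot. Origin under its middle, on the bench. x axis: level, towards the spigot; z up. Spigot side at x = +65 mm, plain sides at x = -65 mm and y = +-90 mm.
- duct: The fixed dust duct with its blast gate: origin on the bench under duct_mouth, same axes. Outside 83 mm across at the rim, up to 120 mm wide further in; it ends 265 mm behind the rim. Less than 95 mm high but for the gate.

How it is judged:
By the outcome, as a careful person would: the job done as asked, in the order asked, and still so for the second after the job is handed in, with the robot touching nothing.
It also fails if it takes over 72 s, if anything falls off the work surface, if the arm or the gripper's body presses on something with over 40 N, if the wrist force passes 120 N, or if a joint passes its speed limit or range.

ROBOT

A 6-joint arm with a two-finger parallel gripper is mounted at the origin on the work surface. World frame = base frame: x ahead of the robot, y to its left, z up, the work surface at z = 0. Lengths are in m, angles in rad, forces in N, time in s.
With the tool pointing down it reaches from about 0.35 to 0.975 m from the base axis. Payload 4.9 kg.
Tool frame: the origin (TCP) lies midway between the tips of the shut fingers; the grasp point (between the pads) lies 19 mm behind it (manip.pinch_z is the x of the grasp point in the tool frame, in m); x points along the fingers, y is the direction in which the jaws open and shut, and the axes are right-handed (so a half turn about x gives the same grasp; the last joint's range is limited). The gripper opens to 85 mm and grips with 20 to 120 N. Pads are 22 mm wide; open, the fingers measure 114 mm over their backs; the gripper's body (76 mm by 85 mm) begins 54 mm behind the grasp point. The pads swing forward as they close: fully open they stand 13 mm farther back than shut.
Start: joints at [1.203, 0.053, 1.613, -0, 1.476, -0.119], TCP at [0.154, 0.606, 0.195] pointing down, gripper open.
Joint ranges: [-3.01, 3.01], [-1.01, 2.22], [0.06, 2.58], [-1.02, 4.17], [0.09, 2.62], [-3.14, 3.14]. Speed limits (rad/s): [2.57, 2.57, 3.14, 3.14, 3.14, 3.14].

INTERFACE

Orientations are given as a unit quaternion [w, x, y, z].
In Python, from plant import sensors, cams, workorder, manip gives the robot as it stands.
- The arm moves only by the tool drive_tool, never from a script. Its argument "series" is a list of rows, each an object of numbers: "x", "y", "z": the shift along the tool's x, y, z in units of 25 mm (1.0 is 25 mm); "ax", "ay", "az": the turn, a rotation vector about the tool's x, y, z in units of 5 degrees (1.0 is 5 degrees). A call has 1 to 5 rows; each row is the pose to reach, as a shift and turn from the pose commanded when the call began, along the tool's axes at that moment; what a row does not reach only later rows make up. A row lasts 1/12 s, in which the tool goes at most 41.7 mm and 7.16 degrees, less where a joint would pass 70% of its speed; a pose out of reach is approached as far as the arm can. A call with a gripper value outside its range is refused whole. "hand" is the opening, from 0 (shut) to 1 (fully open), set as the call begins (left out, the last holds). The fingers move at their own pace and stop on an object; the grip force is fixed at half the most. Time passes only in rows, so rows that repeat a pose let the fingers close. It gives the time, the measured TCP pose, the force and the opening at its end, in the units of the state.
- sensors.state(): the state, without advancing time (a new reading comes with each control period).
- cams.grab_frame(name): name is "side" or "top"; returns a dict with "img" (480x640x3 uint8, blue, green, red), "camera_matrix" (3x3 intrinsics, pixels), "cam_to_world" (4x4, takes a point from camera to world coordinates). Camera axes: x right, y down, z forward; pixel columns grow to the right and rows downward; lengths in m; the calibration is good to about 2 mm. A picture is of the moment at which its call begins. There is no depth.
- workorder.job_done(): hands the job in, once; it reports no verdict.
The state is a dict: "time": time; "joint_pos": joint angles; "joint_vel": joint speeds; "joint_efforts": joint torques, N m; "tool_pos": TCP position; "tool_rot": TCP orientation; "contact_force": force on the tool from outside, world axes, zero at the start; "ft_torque": the same for the moment, N m; "gripper_width": opening from 0.0 (shut) to 1.0 (fully open).
Only numpy, scipy, OpenCV 4.12 (cv2) and the standard library are available. Lean on these libraries where they do the work, as an engineer would, in place of code of your own. Each camera call takes 0.05 s, during which the arm holds its last target.

## Working session

There is one attempt and no reset: what is moved stays moved. The work goes in short steps, Python scripts to look and compute and a tool call to move; the robot and the scene stay as the last step left them, time stands still between calls to the robot, and variables do not carry over. Pictures are saved under pics/ and viewed, and the job is handed in when it is done.

Besides the shell and the picture viewer there is one more tool, called after ">>>" by a JSON object that holds its "method" and its "body", one argument or row to a line. drive_tool: Moves the arm, as the interface text tells. Its arguments: {"type":"object","properties":{"series":{"type":"array","items":{"type":"object","properties":{"x":{"type":"number"},"y":{"type":"number"},"z":{"type":"number"},"ax":{"type":"number"},"ay":{"type":"number"},"az":{"type":"number"}}}},"hand":{"type":"number"}},"required":["series"]}

```bash
ls; mkdir -p pics
python3 - <<'E'
from plant import sensors,cams,manip
import cv2,numpy as np
np.set_printoptions(precision=4,suppress=True)
for n in("top","side"):
    f=cams.grab_frame(n);cv2.imwrite(f"pics/{n}0.png",f["img"]);print(n,f["camera_matrix"],f["cam_to_world"])
print(sensors.state(),manip.pinch_z)
E
```

```text
pics
top [[448.6658   0.     310.3343]
 [  0.     448.6658 233.3921]
 [  0.       0.       1.    ]] [[-0.007  -0.9995  0.0296  0.615 ]
 [-1.      0.0069 -0.0023  0.096 ]
 [ 0.0021 -0.0296 -0.9996  1.0533]
 [ 0.      0.      0.      1.    ]]
side [[491.4126   0.     318.4142]
 [  0.     491.4126 245.4134]
 [  0.       0.       1.    ]] [[ 0.8216 -0.4071  0.3992  0.2698]
 [-0.5701 -0.5959  0.5656 -0.4544]
 [ 0.0076 -0.6923 -0.7216  0.8174]
 [ 0.      0.      0.      1.    ]]
{'time': 0.1, 'joint_pos': array([ 1.203 ,  0.0533,  1.6142, -0.    ,  1.476 , -0.119 ]), 'joint_vel': array([-0.0013, -0.0004, -0.0031, -0.0011, -0.0006, -0.0013]), 'joint_efforts': array([  0.    , -39.4902, -37.1363,  -0.0001,   0.0039,  -0.    ]), 'tool_pos': array([0.1537, 0.6051, 0.1941]), 'tool_rot': array([ 0.7015,  0.0871,  0.7018, -0.0884]), 'contact_force': array([-0.0013, -1.1685,  0.2685]), 'ft_torque': array([ 0.0132, -0.026 , -0.0056]), 'gripper_width': 0.9991561150798514} -0.0187
```

View pics/top0.png

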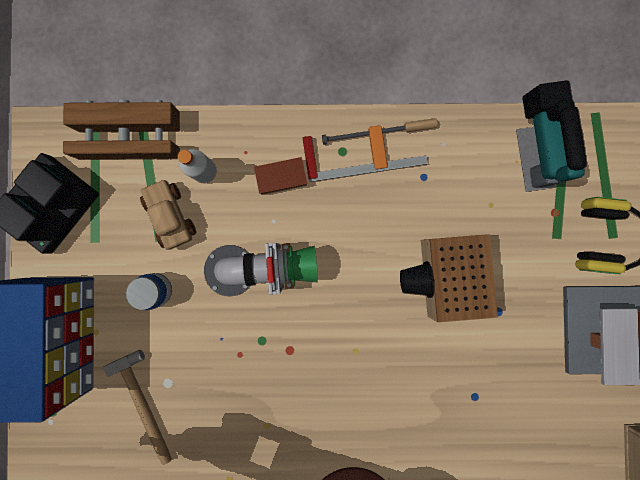

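View pics/side0.png

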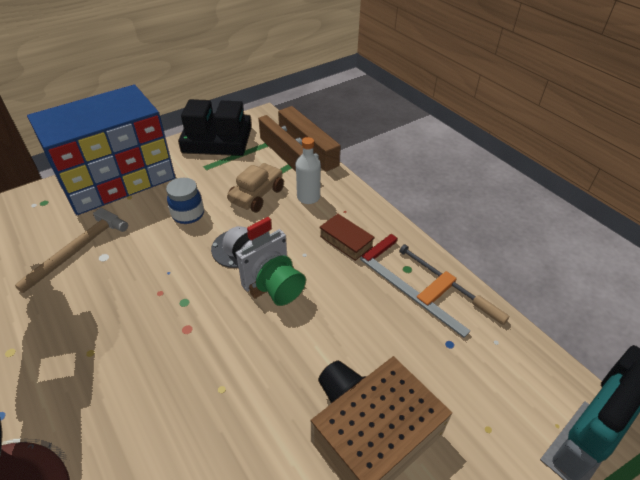

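Run:
```python
import cv2,numpy as np
i=cv2.imread("pics/top0.png")
a=cv2.resize(i[225:335,390:510],None,fx=5,fy=5,interpolation=cv2.INTER_CUBIC);cv2.imwrite("pics/a0.png",a)
a=cv2.resize(i[225:310,195:350],None,fx=5,fy=5,interpolation=cv2.INTER_CUBIC);cv2.imwrite("pics/b0.png",a)
```

```text
(no output)
```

View pics/a0.png

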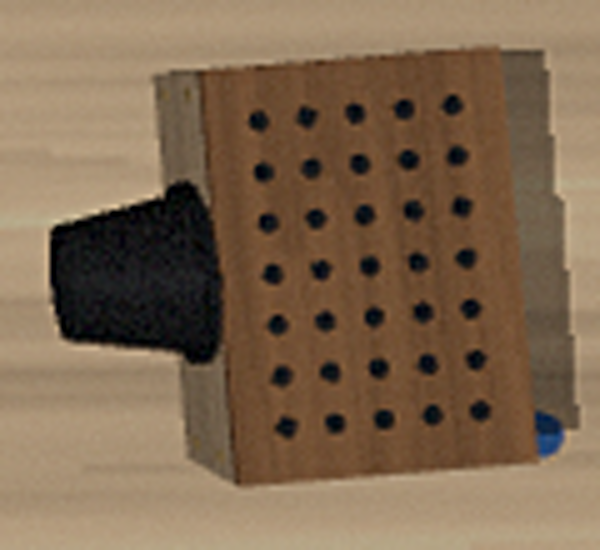

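View pics/b0.png

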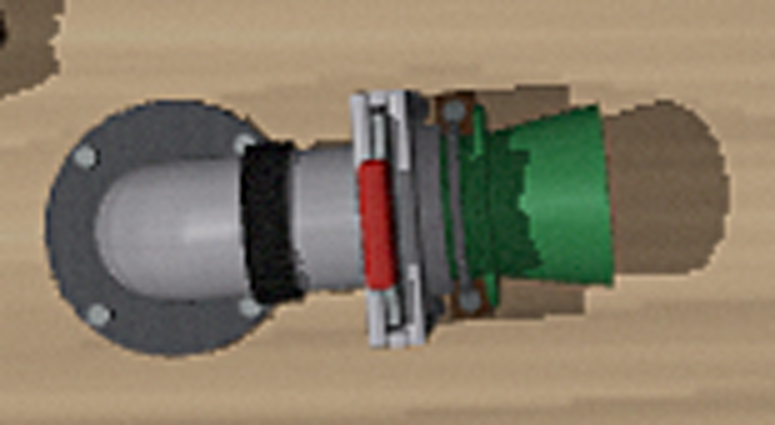

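```bash
cat > h.py <<'E'
import cv2,numpy as np
from plant import cams,sensors
np.set_printoptions(precision=4,suppress=True)
def ray(f,uv,z):
    K=f["camera_matrix"];T=f["cam_to_world"]
    uv=np.atleast_2d(uv).astype(float)
    d=np.c_[(uv-K[:2,2])/[K[0,0],K[1,1]],np.ones(len(uv))]@T[:3,:3].T
    return T[:3,3]+d*((z-T[2,3])/d[:,2])[:,None]
def proj(f,P):
    K=f["camera_matrix"];T=f["cam_to_world"]
    c=(np.atleast_2d(P)-T[:3,3])@T[:3,:3];c=c@K.T;return c[:,:2]/c[:,2:]
def box(f,u0=330,u1=520,v0=190,v1=350):
    g=f["img"].astype(int);hsv=cv2.cvtColor(f["img"],cv2.COLOR_BGR2HSV)
    m=((g.max(2)<62)).astype(np.uint8)
    n,l,s,c=cv2.connectedComponentsWithStats(m,connectivity=4)
    ok=[i for i in range(1,n) if 3<=s[i,4]<=40 and s[i,2]<8 and s[i,3]<8 and u0<c[i,0]<u1 and v0<c[i,1]<v1]
    P=[]
    for i in ok:
        x,y,w,h=s[i,:4];sub=g[y-2:y+h+2,x-2:x+w+2].sum(2).astype(float);wt=np.clip(np.percentile(sub,75)-sub-30,0,None)
        Y,X=np.mgrid[y-2:y+h+2,x-2:x+w+2];P.append([(X*wt).sum()/wt.sum(),(Y*wt).sum()/wt.sum()])
    W=ray(f,P,0.084)[:,:2]
    r=cv2.minAreaRect((W*1000).astype(np.float32));
    return len(ok),W,r
E
python3 - <<'E'
from h import *
f=cams.grab_frame("top")
n,W,r=box(f);print(n,r,W.mean(0))
b=cv2.boxPoints(r)/1000;print(b)
# corners by eye
c=ray(f,np.array([[205,70],[500,47],[540,462],[238,485]])/5+[390-.4,225-.4],.084);print(c, c.mean(0),np.linalg.norm(np.diff(c[:,:2],axis=0),axis=1))
q=lambda a:np.array(a)/5+[195-.4,225-.4]
rim=ray(f,q([[598,105],[613,285]]),.047);print("rim",rim,rim.mean(0),np.linalg.norm(rim[1]-rim[0]))
tab=ray(f,q([[358,162],[381,160],[397,289],[368,291]]),.153);print("tab",tab,tab.mean(0))
print("flange",ray(f,q([[165,228]]),.005))
print("spigot tip",ray(f,np.array([[50,230],[63,340]])/5+[389.6,224.6],.047))
E
```

```text
35 ((545.782470703125, -235.5694122314453), (132.29737854003906, 84.1554183959961), 4.321165561676025) [ 0.5458 -0.2356]
[[ 0.4767 -0.1986]
 [ 0.483  -0.2825]
 [ 0.6149 -0.2725]
 [ 0.6086 -0.1886]]
[[ 0.6306 -0.1661  0.084 ]
 [ 0.6397 -0.2939  0.084 ]
 [ 0.461  -0.3078  0.084 ]
 [ 0.4521 -0.1776  0.084 ]] [ 0.5459 -0.2364  0.084 ] [0.1282 0.1793 0.1305]
rim [[0.6174 0.0852 0.047 ]
 [0.5368 0.0791 0.047 ]] [0.5771 0.0822 0.047 ] 0.08076988230024691
tab [[0.5949 0.1827 0.153 ]
 [0.5957 0.1735 0.153 ]
 [0.5441 0.1673 0.153 ]
 [0.5434 0.1789 0.153 ]] [0.5695 0.1756 0.153 ]
flange [[0.5615 0.2871 0.005 ]]
spigot tip [[ 0.5601 -0.1056  0.047 ]
 [ 0.5109 -0.1108  0.047 ]]
```

```bash
cat >> h.py <<'E'
from scipy.spatial.transform import Rotation as Ro
def pose():
    s=sensors.state();q=s["tool_rot"];return np.array(s["tool_pos"]),Ro.from_quat([q[1],q[2],q[3],q[0]]),s
def go(p,zyaw=None):
    "shift (25mm units) and turn (5deg units) to TCP p with tool down, tool z at yaw zyaw deg (or opposite)"
    t,R,s=pose();out=R.inv().apply(np.array(p)-t)/.025
    tr=None
    if zyaw is not None:
        best=[]
        for k in(0,180):
            a=np.radians(zyaw+k);z=np.array([np.cos(a),np.sin(a),0]);x=np.array([0,0,-1.]);y=np.cross(z,x)
            rv=(R.inv()*Ro.from_matrix(np.c_[x,y,z])).as_rotvec();best.append((np.linalg.norm(rv),np.degrees(rv)/5,k))
        best.sort(key=lambda b:b[0]);tr=best[0][1:],best[1][1]
    print("shift",out,"turn",tr,"joints",s["joint_pos"])
E
python3 - <<'E'
from h import *
t,R,s=pose();print(R.as_matrix())
go([.27,.42,.22],4.4)
go([.38,.1,.22],4.4)
go([.40,-.246,.12],4.4)
E
```

```text
[[-0.0006  0.2462  0.9692]
 [-0.0015  0.9692 -0.2462]
 [-1.     -0.0016 -0.0002]]
shift [-1.0172 -6.0382  6.3334] turn ((array([-3.7307, -0.0051,  0.0174]), 0), array([32.2693,  0.0248,  0.0073])) joints [ 1.203   0.0532  1.614   0.      1.476  -0.119 ]
shift [ -1.0009 -17.3608  13.7494] turn ((array([-3.7307, -0.0051,  0.0174]), 0), array([32.2693,  0.0248,  0.0073])) joints [ 1.203   0.0532  1.614   0.      1.476  -0.119 ]
shift [  3.019  -30.5715  17.9331] turn ((array([-3.7307, -0.0051,  0.0174]), 0), array([32.2693,  0.0248,  0.0073])) joints [ 1.203   0.0532  1.614   0.      1.476  -0.119 ]
```

>>> {"method": "drive_tool", "body": {
  "series": [
    {"x": -0.5,"y": -1.2,"z": 1.2,"ax": -1},
    {"x": -1,"y": -2.4,"z": 2.4,"ax": -2},
    {"x": -1,"y": -3.6,"z": 3.6,"ax": -3},
    {"x": -1,"y": -4.8,"z": 4.8,"ax": -3.7},
    {"x": -1,"y": -6,"z": 6,"ax": -3.7}
  ],
  "hand": 1
}}

```text
schema error: expected keys x, y, z, ax, ay, az
```

Run:
```python
from h import *
go([.38,.1,.22],4.4)
go([.40,-.246,.12],4.4)
```

```text
shift [ -1.0009 -17.3608  13.7494] turn ((array([-3.7307, -0.0051,  0.0174]), 0), array([32.2693,  0.0248,  0.0073])) joints [ 1.203   0.0532  1.614   0.      1.476  -0.119 ]
shift [  3.019  -30.5715  17.9331] turn ((array([-3.7307, -0.0051,  0.0174]), 0), array([32.2693,  0.0248,  0.0073])) joints [ 1.203   0.0532  1.614   0.      1.476  -0.119 ]
```

All six keys are needed in each row.

>>> {"method": "drive_tool", "body": {
  "series": [
    {"x": -0.5,"y": -1.2,"z": 1.2,"ax": -1,"ay": 0,"az": 0},
    {"x": -1,"y": -2.4,"z": 2.4,"ax": -2,"ay": 0,"az": 0},
    {"x": -1,"y": -3.6,"z": 3.6,"ax": -3,"ay": 0,"az": 0},
    {"x": -1,"y": -4.8,"z": 4.8,"ax": -3.7,"ay": 0,"az": 0},
    {"x": -1,"y": -6,"z": 6,"ax": -3.7,"ay": 0,"az": 0}
  ],
  "hand": 1
}}

```text
time: 0.57
tool_pos: [0.2591, 0.4281, 0.2203]
tool_rot: [0.707, -0.027, 0.706, 0.027]
contact_force: [1.2, 0.9, 0.3]
gripper_width: 1.002
```

Run:
```python
from h import *
go([.38,.1,.22],4.4)
go([.40,-.246,.12],4.4)
```

```text
shift [  0.0129 -13.4557   3.8103] turn ((array([ 0.0041,  0.0045, -0.0017]), 0), array([-35.9959,   0.0027,   0.0071])) joints [ 0.8778 -0.2661  1.8662 -0.0002  1.5411 -0.7702]
shift [  4.0107 -27.3168   3.5395] turn ((array([ 0.0041,  0.0045, -0.0017]), 0), array([-35.9959,   0.0027,   0.0071])) joints [ 0.8778 -0.2661  1.8662 -0.0002  1.5411 -0.7702]
```

>>> {"method": "drive_tool", "body": {
  "series": [
    {"x": 0,"y": -1.4,"z": 0.8,"ax": 0,"ay": 0,"az": 0},
    {"x": 0,"y": -2.8,"z": 1.6,"ax": 0,"ay": 0,"az": 0},
    {"x": 0,"y": -4.2,"z": 2.4,"ax": 0,"ay": 0,"az": 0},
    {"x": 0,"y": -5.7,"z": 3,"ax": 0,"ay": 0,"az": 0},
    {"x": 0,"y": -7.2,"z": 3.5,"ax": 0,"ay": 0,"az": 0}
  ]
}}

```text
time: 0.98
tool_pos: [0.3598, 0.2547, 0.2201]
tool_rot: [0.707, -0.026, 0.707, 0.026]
contact_force: [0.4, 0.2, -0.4]
gripper_width: 0.998
```

>>> {"method": "drive_tool", "body": {
  "series": [
    {"x": 0,"y": -1.5,"z": 0,"ax": 0,"ay": 0,"az": 0},
    {"x": 0,"y": -3,"z": 0,"ax": 0,"ay": 0,"az": 0},
    {"x": 0,"y": -4.5,"z": 0,"ax": 0,"ay": 0,"az": 0},
    {"x": 0,"y": -6,"z": 0,"ax": 0,"ay": 0,"az": 0},
    {"x": 0,"y": -7.5,"z": 0,"ax": 0,"ay": 0,"az": 0}
  ]
}}

```text
time: 1.4
tool_pos: [0.3727, 0.068, 0.2201]
tool_rot: [0.707, -0.026, 0.706, 0.026]
contact_force: [0.1, -0.8, -0.0]
gripper_width: 1.002
```

>>> {"method": "drive_tool", "body": {
  "series": [
    {"x": 0,"y": -1.5,"z": 0,"ax": 0,"ay": 0,"az": 0},
    {"x": 0,"y": -3,"z": 0,"ax": 0,"ay": 0,"az": 0},
    {"x": 0,"y": -4.5,"z": 0,"ax": 0,"ay": 0,"az": 0},
    {"x": 0,"y": -6,"z": 0,"ax": 0,"ay": 0,"az": 0},
    {"x": 0,"y": -7.5,"z": 0,"ax": 0,"ay": 0,"az": 0}
  ]
}}

```text
time: 1.82
tool_pos: [0.3865, -0.1193, 0.2202]
tool_rot: [0.707, -0.026, 0.706, 0.026]
contact_force: [0.8, 0.7, 0.4]
gripper_width: 0.996
```

Run:
```python
from h import *
go([.405,-.246,.024],4.4)
```

```text
shift [ 7.8505 -5.1087  0.3597] turn ((array([-0.0367,  0.0071,  0.0022]), 0), array([35.9633,  0.0034, -0.0111])) joints [-0.4839 -0.5311  2.0598  0.0002  1.6123 -2.1283]
```

>>> {"method": "drive_tool", "body": {
  "series": [
    {"x": 0,"y": -1.5,"z": 0,"ax": 0,"ay": 0,"az": 0},
    {"x": 0,"y": -3,"z": 0,"ax": 0,"ay": 0,"az": 0},
    {"x": 0.5,"y": -4.2,"z": 0,"ax": 0,"ay": 0,"az": 0},
    {"x": 1.8,"y": -5.1,"z": 0,"ax": 0,"ay": 0,"az": 0},
    {"x": 3,"y": -5.1,"z": 0,"ax": 0,"ay": 0,"az": 0}
  ]
}}

```text
time: 2.23
tool_pos: [0.3968, -0.2488, 0.1455]
tool_rot: [0.707, -0.026, 0.706, 0.023]
contact_force: [-0.5, -0.4, -1.1]
gripper_width: 0.998
```

>>> {"method": "drive_tool", "body": {
  "series": [
    {"x": 1.2,"y": 0,"z": 0,"ax": 0,"ay": 0,"az": 0},
    {"x": 2.4,"y": 0,"z": 0,"ax": 0,"ay": 0,"az": 0},
    {"x": 3.6,"y": 0,"z": 0,"ax": 0,"ay": 0,"az": 0},
    {"x": 4.4,"y": 0,"z": 0,"ax": 0,"ay": 0,"az": 0},
    {"x": 4.8,"y": 0,"z": 0,"ax": 0,"ay": 0,"az": 0}
  ]
}}

```text
time: 2.65
tool_pos: [0.3941, -0.2426, 0.0215]
tool_rot: [0.705, -0.025, 0.708, 0.028]
contact_force: [-0.3, 0.3, -0.2]
gripper_width: 1.0
```

Run:
```python
from h import *
go([.405,-.246,.024],4.4)
for n in("top","side"):
    f=cams.grab_frame(n);cv2.imwrite(f"pics/{n}1.png",f["img"][160:,200:] if n=="top" else f["img"])
```

```text
shift [-0.1032 -0.1664  0.4245] turn ((array([-0.0329, -0.0514, -0.0512]), 0), array([35.9669, -0.0804,  0.0807])) joints [-0.7129 -0.16    2.1238 -0.      1.1841 -2.3576]
```

View pics/side1.png

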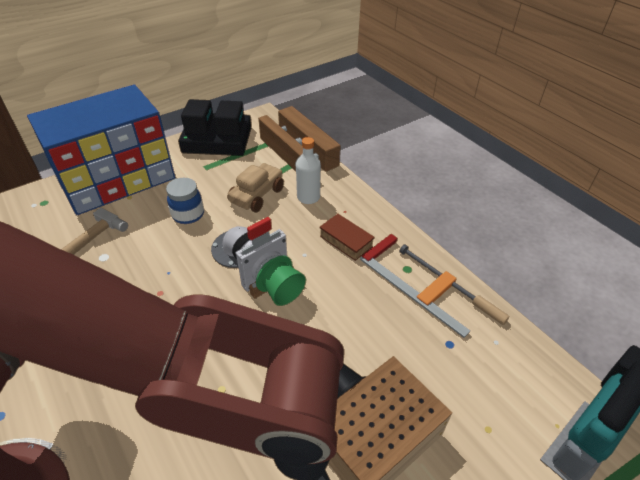

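View pics/top1.png

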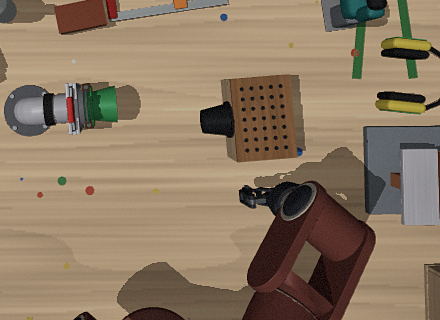

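>>> {"method": "drive_tool", "body": {
  "series": [
    {"x": 0,"y": -0.1,"z": 0.5,"ax": 0,"ay": 0,"az": 0},
    {"x": 0,"y": -0.15,"z": 1,"ax": 0,"ay": 0,"az": 0},
    {"x": 0,"y": -0.15,"z": 1.3,"ax": 0,"ay": 0,"az": 0},
    {"x": 0,"y": -0.15,"z": 1.5,"ax": 0,"ay": 0,"az": 0},
    {"x": 0,"y": -0.15,"z": 1.7,"ax": 0,"ay": 0,"az": 0}
  ]
}}

```text
time: 3.17
tool_pos: [0.4402, -0.2456, 0.0266]
tool_rot: [0.707, -0.027, 0.706, 0.026]
contact_force: [0.7, 0.1, -0.2]
gripper_width: 1.0
```

>>> {"method": "drive_tool", "body": {
  "series": [
    {"x": 0,"y": 0,"z": 0.15,"ax": 0,"ay": 0,"az": 0},
    {"x": 0,"y": 0,"z": 0.3,"ax": 0,"ay": 0,"az": 0},
    {"x": 0,"y": 0,"z": 0.45,"ax": 0,"ay": 0,"az": 0},
    {"x": 0,"y": 0,"z": 0.6,"ax": 0,"ay": 0,"az": 0},
    {"x": 0,"y": 0,"z": 0.75,"ax": 0,"ay": 0,"az": 0}
  ]
}}

```text
time: 3.58
tool_pos: [0.4562, -0.244, 0.0256]
tool_rot: [0.705, -0.026, 0.708, 0.026]
contact_force: [-7.6, 0.5, 6.5]
gripper_width: 1.001
```

Run:
```python
from h import *
f=cams.grab_frame("top")
n,W,r=box(f);print(n,r,W.mean(0))
t,R,s=pose();print(t,s["contact_force"])
```

```text
40 ((504.70751953125, -250.31488037109375), (254.78140258789062, 110.44869995117188), 16.80799102783203) [ 0.5442 -0.2415]
[ 0.4571 -0.244   0.0256] [-4.6429 -0.2291  1.9746]
```

```bash
cat >> h.py <<'E'
def box2(f,**k):
    n,W,_=box(f,**k)
    uv=proj(f,np.c_[W,np.full(len(W),.084)])
    ok=[]
    for u,v in uv:
        x,y=int(round(u)),int(round(v));w=f["img"][y-5:y+6,x-5:x+6].reshape(-1,3).astype(int)
        ok.append(np.mean((w[:,2]-w[:,0]>35)&(w[:,2]<165)&(w[:,2]>70))>.55)
    W=W[np.array(ok)]
    r=cv2.minAreaRect((W*1000).astype(np.float32));c,s,a=r
    if s[0]<s[1]: a-=90
    a=(a+90)%180-90
    print("holes",len(W),"size",s,"centre",np.array(c)/1000,"yaw of y-side deg",a,"mean",W.mean(0));return W
def rel(c,yaw,m=np.array([.5771,.0822]),dy=94.4):
    e=np.array([np.cos(np.radians(dy)),np.sin(np.radians(dy))]);b=np.array([np.cos(np.radians(yaw+90)),np.sin(np.radians(yaw+90))])
    d=m-(np.array(c)+.071*b);print("collar->mouth along",d@e*1000,"lateral right(+r)",(d@[e[1],-e[0]])*1000)
E
python3 - <<'E'
from h import *
W=box2(cams.grab_frame("top"));rel(W.mean(0),4.4)
E
```

```text
holes 37 size (255.50779724121094, 109.9275894165039) centre [ 0.5052 -0.2504] yaw of y-side deg 16.71619987487793 mean [ 0.5506 -0.2379]
collar->mouth along 246.12783222589172 lateral right(+r) 51.02640085920822
```

```bash
sed -i 's/    W=W\[np.array(ok)\]/    W=W[np.array(ok)]; W=W[np.linalg.norm(W-np.median(W,axis=0),axis=1)<.085]/' h.py
python3 - <<'E'
from h import *
W=box2(cams.grab_frame("top"));rel(W.mean(0),4.4)
E
```

```text
holes 35 size (132.3919219970703, 84.61682891845703) centre [ 0.557  -0.2351] yaw of y-side deg 4.302034378051758 mean [ 0.5572 -0.2349]
collar->mouth along 243.62354644861904 lateral right(+r) 44.17674100398623
```

>>> {"method": "drive_tool", "body": {
  "series": [
    {"x": 0,"y": 0,"z": 0.2,"ax": 0,"ay": 0,"az": 0},
    {"x": 0,"y": 0,"z": 0.4,"ax": 0,"ay": 0,"az": 0},
    {"x": 0,"y": 0,"z": 0.6,"ax": 0,"ay": 0,"az": 0},
    {"x": 0,"y": 0,"z": 0.8,"ax": 0,"ay": 0,"az": 0},
    {"x": 0,"y": 0,"z": 1,"ax": 0,"ay": 0,"az": 0}
  ]
}}

```text
time: 4.15
tool_pos: [0.4815, -0.2419, 0.0253]
tool_rot: [0.705, -0.026, 0.708, 0.026]
contact_force: [-7.6, -1.1, 4.3]
gripper_width: 0.997
```

Run:
```python
from h import *
W=box2(cams.grab_frame("top"));rel(W.mean(0),4.4)
print(pose()[0])
```

```text
holes 35 size (132.34327697753906, 84.2998275756836) centre [ 0.5816 -0.2329] yaw of y-side deg 4.429925441741943 mean [ 0.5816 -0.233 ]
collar->mouth along 243.58626863559854 lateral right(+r) 19.718823032791587
[ 0.4827 -0.2419  0.0253]
```

>>> {"method": "drive_tool", "body": {
  "series": [
    {"x": 0,"y": 0,"z": 0.2,"ax": 0,"ay": 0,"az": 0},
    {"x": 0,"y": 0,"z": 0.4,"ax": 0,"ay": 0,"az": 0},
    {"x": 0,"y": 0,"z": 0.6,"ax": 0,"ay": 0,"az": 0},
    {"x": 0,"y": 0,"z": 0.77,"ax": 0,"ay": 0,"az": 0},
    {"x": 0,"y": 0,"z": 0.77,"ax": 0,"ay": 0,"az": 0}
  ]
}}

```text
time: 4.62
tool_pos: [0.5018, -0.2404, 0.0251]
tool_rot: [0.706, -0.026, 0.707, 0.026]
contact_force: [-1.4, -0.2, 1.6]
gripper_width: 0.999
```

Run:
```python
from h import *
W=box2(cams.grab_frame("top"));rel(W.mean(0),4.4)
print(pose()[0])
go([.45,-.39,.15],94.4)
```

```text
holes 35 size (132.13619995117188, 84.28436279296875) centre [ 0.6019 -0.2314] yaw of y-side deg 4.359368324279785 mean [ 0.6018 -0.2314]
collar->mouth along 243.55991477329482 lateral right(+r) -0.5933447362470735
[ 0.5018 -0.2404  0.0251]
shift [-4.9959 -5.8134 -2.5111] turn ((array([17.9693, -0.0016, -0.0011]), 180), array([-18.0307,   0.0011,  -0.0016])) joints [-0.5805  0.0596  1.9062  0.0001  1.1759 -2.2255]
```

>>> {"method": "drive_tool", "body": {
  "series": [
    {"x": 0,"y": 0,"z": -0.8,"ax": 0,"ay": 0,"az": 0},
    {"x": -0.3,"y": 0,"z": -2,"ax": 0,"ay": 0,"az": 0},
    {"x": -1.8,"y": 0,"z": -2.2,"ax": 0,"ay": 0,"az": 0},
    {"x": -3.4,"y": 0,"z": -2.2,"ax": 1,"ay": 0,"az": 0},
    {"x": -5,"y": 0,"z": -2.2,"ax": 2.4,"ay": 0,"az": 0}
  ]
}}

```text
time: 5.08
tool_pos: [0.4459, -0.2436, 0.1502]
tool_rot: [0.705, 0.05, 0.706, -0.049]
contact_force: [0.7, -0.4, -0.0]
gripper_width: 1.002
```

Run:
```python
from h import *
print(pose()[0])
go([.614,-.345,.15],94.4)
```

```text
[ 0.4459 -0.2436  0.1502]
shift [-0.0008 -3.07    7.2274] turn ((array([15.5055, -0.0208, -0.0115]), 180), array([-20.4945,   0.0122,  -0.0221])) joints [-0.6474 -0.1989  1.9273  0.0012  1.4147 -2.0775]
```

>>> {"method": "drive_tool", "body": {
  "series": [
    {"x": 0,"y": -0.6,"z": 1,"ax": 1.4,"ay": 0,"az": 0},
    {"x": 0,"y": -1.2,"z": 2.2,"ax": 2.8,"ay": 0,"az": 0},
    {"x": 0,"y": -1.8,"z": 3.5,"ax": 4.2,"ay": 0,"az": 0},
    {"x": 0,"y": -2.4,"z": 4.8,"ax": 5.6,"ay": 0,"az": 0},
    {"x": 0,"y": -2.8,"z": 6,"ax": 7,"ay": 0,"az": 0}
  ]
}}

```text
time: 5.5
tool_pos: [0.588, -0.3354, 0.1502]
tool_rot: [0.658, 0.26, 0.657, -0.26]
contact_force: [0.2, -0.4, 1.0]
gripper_width: 0.999
```

Run:
```python
from h import *
print(pose()[0])
go([.614,-.345,.13],94.4)
```

```text
[ 0.588  -0.3354  0.1502]
shift [0.8091 0.4291 1.0185] turn ((array([ 8.4913,  0.0144, -0.02  ]), 180), array([-27.5086,   0.0252,   0.0181])) joints [-0.6286  0.2005  1.5278  0.0009  1.4114 -1.4466]
```

>>> {"method": "drive_tool", "body": {
  "series": [
    {"x": 0,"y": 0.4,"z": 1,"ax": 1.4,"ay": 0,"az": 0},
    {"x": 0,"y": 0.4,"z": 1,"ax": 2.8,"ay": 0,"az": 0},
    {"x": 0,"y": 0.4,"z": 1,"ax": 4.2,"ay": 0,"az": 0},
    {"x": 0,"y": 0.4,"z": 1,"ax": 5.6,"ay": 0,"az": 0},
    {"x": 0,"y": 0.4,"z": 1,"ax": 7,"ay": 0,"az": 0}
  ]
}}

```text
time: 5.92
tool_pos: [0.612, -0.3435, 0.1497]
tool_rot: [0.549, 0.446, 0.549, -0.445]
contact_force: [-0.0, -0.6, 0.2]
gripper_width: 1.0
```

Run:
```python
from h import *
print(pose()[0])
go([.6105,-.345,.025],94.4)
```

```text
[ 0.612  -0.3435  0.1497]
shift [ 4.9866 -0.0754  0.0474] turn ((array([ 1.5007, -0.0057, -0.0141]), 180), array([-34.4993,   0.0213,  -0.0086])) joints [-0.618   0.2578  1.462   0.0012  1.4213 -0.8259]
```

>>> {"method": "drive_tool", "body": {
  "series": [
    {"x": 0.5,"y": -0.1,"z": 0,"ax": 1,"ay": 0,"az": 0},
    {"x": 1.8,"y": -0.1,"z": 0,"ax": 1.5,"ay": 0,"az": 0},
    {"x": 3.2,"y": -0.1,"z": 0,"ax": 1.5,"ay": 0,"az": 0},
    {"x": 4.5,"y": -0.1,"z": 0,"ax": 1.5,"ay": 0,"az": 0},
    {"x": 5,"y": -0.1,"z": 0,"ax": 1.5,"ay": 0,"az": 0}
  ]
}}

```text
time: 6.33
tool_pos: [0.6059, -0.3418, 0.0189]
tool_rot: [0.517, 0.479, 0.523, -0.479]
contact_force: [-0.3, 0.7, -1.0]
gripper_width: 1.001
```

Run:
```python
from h import *
f=cams.grab_frame("top");cv2.imwrite("pics/top2.png",f["img"][150:400,180:560]);
W=box2(f);rel(W.mean(0),4.4)
print(pose()[0])
go(np.r_[W.mean(0)-.09*np.array([-.0767,.9971]),.025],94.4)
```

```text
holes 35 size (132.0139923095703, 84.28822326660156) centre [ 0.6018 -0.2314] yaw of y-side deg 4.229304313659668 mean [ 0.6018 -0.2314]
collar->mouth along 243.59151444988277 lateral right(+r) -0.6131755069567237
[ 0.6053 -0.3414  0.0179]
shift [-0.2808  0.2039 -0.7981] turn ((array([ 0.0661, -0.082 ,  0.0843]), 180), array([-35.9334,  -0.1322,  -0.1286])) joints [-0.6209  0.3733  1.5524  0.0008  1.2261 -0.7037]
```

View pics/top2.png

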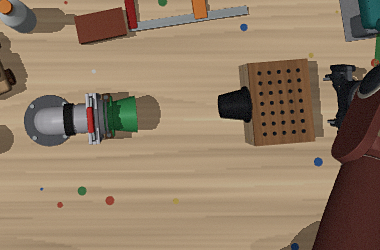

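>>> {"method": "drive_tool", "body": {
  "series": [
    {"x": -0.1,"y": 0.15,"z": -0.3,"ax": 0,"ay": 0,"az": 0},
    {"x": -0.1,"y": 0.2,"z": -0.6,"ax": 0,"ay": 0,"az": 0},
    {"x": -0.1,"y": 0.2,"z": -0.9,"ax": 0,"ay": 0,"az": 0},
    {"x": -0.1,"y": 0.2,"z": -1.1,"ax": 0,"ay": 0,"az": 0},
    {"x": -0.1,"y": 0.2,"z": -1.3,"ax": 0,"ay": 0,"az": 0}
  ]
}}

```text
time: 6.8
tool_pos: [0.6126, -0.3112, 0.0302]
tool_rot: [0.522, 0.479, 0.519, -0.478]
contact_force: [0.3, -0.6, -0.3]
gripper_width: 1.0
```

>>> {"method": "drive_tool", "body": {
  "series": [
    {"x": 0,"y": 0,"z": -0.15,"ax": 0,"ay": 0,"az": 0},
    {"x": 0,"y": 0,"z": -0.3,"ax": 0,"ay": 0,"az": 0},
    {"x": 0,"y": 0,"z": -0.5,"ax": 0,"ay": 0,"az": 0},
    {"x": 0,"y": 0,"z": -0.7,"ax": 0,"ay": 0,"az": 0},
    {"x": 0,"y": 0,"z": -0.9,"ax": 0,"ay": 0,"az": 0}
  ]
}}

```text
time: 7.22
tool_pos: [0.6102, -0.2908, 0.0293]
tool_rot: [0.522, 0.479, 0.519, -0.479]
contact_force: [0.8, -4.7, 2.5]
gripper_width: 1.001
```

>>> {"method": "drive_tool", "body": {
  "series": [
    {"x": 0,"y": 0,"z": -0.25,"ax": 0,"ay": 0,"az": 0},
    {"x": 0,"y": 0,"z": -0.5,"ax": 0,"ay": 0,"az": 0},
    {"x": 0,"y": 0,"z": -0.75,"ax": 0,"ay": 0,"az": 0},
    {"x": 0,"y": 0,"z": -1,"ax": 0,"ay": 0,"az": 0},
    {"x": 0,"y": 0,"z": -1.25,"ax": 0,"ay": 0,"az": 0}
  ]
}}

```text
time: 7.63
tool_pos: [0.6076, -0.2597, 0.0293]
tool_rot: [0.522, 0.479, 0.519, -0.479]
contact_force: [1.1, -5.0, 2.3]
gripper_width: 1.001
```

Run:
```python
from h import *
f=cams.grab_frame("top")
W=box2(f);rel(W.mean(0),4.4)
print(pose()[0])
go(np.r_[W.mean(0)-.075*np.array([-.0767,.9971]),.025],94.4)
```

```text
holes 35 size (132.21067810058594, 84.171630859375) centre [ 0.5973 -0.184 ] yaw of y-side deg 4.696491718292236 mean [ 0.5972 -0.184 ]
collar->mouth along 195.91903416634054 lateral right(+r) 0.3359876237026515
[ 0.6075 -0.2583  0.0291]
shift [ 0.1645 -0.182   0.0036] turn ((array([ 0.0717,  0.0287, -0.0215]), 180), array([-35.9283,   0.0338,   0.0449])) joints [-0.5141  0.2788  1.65   -0.0011  1.2099 -0.5968]
```

>>> {"method": "drive_tool", "body": {
  "series": [
    {"x": 0,"y": 0,"z": -0.25,"ax": 0,"ay": 0,"az": 0},
    {"x": 0,"y": 0,"z": -0.5,"ax": 0,"ay": 0,"az": 0},
    {"x": 0,"y": 0,"z": -0.75,"ax": 0,"ay": 0,"az": 0},
    {"x": 0,"y": 0,"z": -1,"ax": 0,"ay": 0,"az": 0},
    {"x": 0,"y": 0,"z": -1.25,"ax": 0,"ay": 0,"az": 0}
  ]
}}

```text
time: 8.1
tool_pos: [0.605, -0.2285, 0.0291]
tool_rot: [0.522, 0.479, 0.519, -0.479]
contact_force: [0.4, -5.6, 2.3]
gripper_width: 1.001
```

>>> {"method": "drive_tool", "body": {
  "series": [
    {"x": 0,"y": 0,"z": -0.25,"ax": 0,"ay": 0,"az": 0},
    {"x": 0,"y": 0,"z": -0.5,"ax": 0,"ay": 0,"az": 0},
    {"x": 0,"y": 0,"z": -0.75,"ax": 0,"ay": 0,"az": 0},
    {"x": 0,"y": 0,"z": -1,"ax": 0,"ay": 0,"az": 0},
    {"x": 0,"y": 0,"z": -1.25,"ax": 0,"ay": 0,"az": 0}
  ]
}}

```text
time: 8.52
tool_pos: [0.6024, -0.1973, 0.0291]
tool_rot: [0.522, 0.479, 0.519, -0.479]
contact_force: [0.2, -5.8, 2.4]
gripper_width: 0.997
```

>>> {"method": "drive_tool", "body": {
  "series": [
    {"x": 0,"y": 0,"z": -0.25,"ax": 0,"ay": 0,"az": 0},
    {"x": 0,"y": 0,"z": -0.5,"ax": 0,"ay": 0,"az": 0},
    {"x": 0,"y": 0,"z": -0.75,"ax": 0,"ay": 0,"az": 0},
    {"x": 0,"y": 0,"z": -1,"ax": 0,"ay": 0,"az": 0},
    {"x": 0,"y": 0,"z": -1.25,"ax": 0,"ay": 0,"az": 0}
  ]
}}

```text
time: 8.93
tool_pos: [0.5999, -0.1661, 0.0291]
tool_rot: [0.522, 0.479, 0.519, -0.479]
contact_force: [0.5, -4.8, 3.2]
gripper_width: 0.998
```

Run:
```python
from h import *
f=cams.grab_frame("top");cv2.imwrite("pics/top3.png",f["img"][150:400,180:560])
W=box2(f,u0=300);rel(W.mean(0),4.4)
print(pose()[0])
go(np.r_[W.mean(0)-.075*np.array([-.0767,.9971]),.025],94.4)
```

```text
holes 35 size (132.82664489746094, 85.29763793945312) centre [ 0.5891 -0.0908] yaw of y-side deg 4.887686729431152 mean [ 0.5894 -0.0904]
collar->mouth along 102.05992048003004 lateral right(+r) 0.9767751960424879
[ 0.5998 -0.1647  0.0289]
shift [ 0.1574 -0.1857  0.0041] turn ((array([ 0.072 ,  0.0223, -0.02  ]), 180), array([-35.928 ,   0.0313,   0.035 ])) joints [-0.3871  0.198   1.7463 -0.001   1.1949 -0.4698]
```

View pics/top3.png

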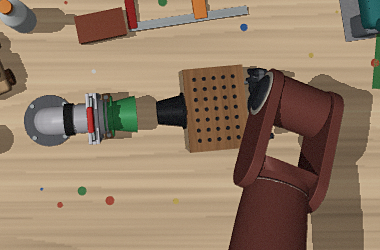

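>>> {"method": "drive_tool", "body": {
  "series": [
    {"x": 0,"y": 0,"z": -0.25,"ax": 0.07,"ay": 0,"az": 0},
    {"x": 0,"y": 0,"z": -0.5,"ax": 0.07,"ay": 0,"az": 0},
    {"x": 0,"y": 0,"z": -0.75,"ax": 0.07,"ay": 0,"az": 0},
    {"x": 0,"y": 0,"z": -1,"ax": 0.07,"ay": 0,"az": 0},
    {"x": 0,"y": 0,"z": -1.25,"ax": 0.07,"ay": 0,"az": 0}
  ]
}}

```text
time: 9.4
tool_pos: [0.5972, -0.1349, 0.0289]
tool_rot: [0.52, 0.48, 0.518, -0.481]
contact_force: [0.8, -5.9, 2.6]
gripper_width: 0.998
```

>>> {"method": "drive_tool", "body": {
  "series": [
    {"x": 0,"y": 0,"z": -0.2,"ax": 0,"ay": 0,"az": 0},
    {"x": 0,"y": 0,"z": -0.4,"ax": 0,"ay": 0,"az": 0},
    {"x": 0,"y": 0,"z": -0.6,"ax": 0,"ay": 0,"az": 0},
    {"x": 0,"y": 0,"z": -0.75,"ax": 0,"ay": 0,"az": 0},
    {"x": 0,"y": 0,"z": -0.9,"ax": 0,"ay": 0,"az": 0}
  ]
}}

```text
time: 9.82
tool_pos: [0.5955, -0.1125, 0.0289]
tool_rot: [0.52, 0.48, 0.518, -0.481]
contact_force: [1.3, -6.2, 3.1]
gripper_width: 1.002
```

Run:
```python
from h import *
f=cams.grab_frame("top");cv2.imwrite("pics/top4.png",cv2.resize(f["img"][200:330,200:460],None,fx=3,fy=3))
W=box2(f,u0=310);rel(W.mean(0),4.4)
print(pose()[0])
go(np.r_[W.mean(0)-.075*np.array([-.0767,.9971]),.025],94.4)
```

```text
h.py:20: RuntimeWarning: invalid value encountered in scalar divide
  Y,X=np.mgrid[y-2:y+h+2,x-2:x+w+2];P.append([(X*wt).sum()/wt.sum(),(Y*wt).sum()/wt.sum()])
Traceback (most recent call last):
  File "h.py", line 43, in box2
    x,y=int(round(u)),int(round(v));w=f["img"][y-5:y+6,x-5:x+6].reshape(-1,3).astype(int)
            ~~~~~^^^
ValueError: cannot convert float NaN to integer
```

View pics/top4.png

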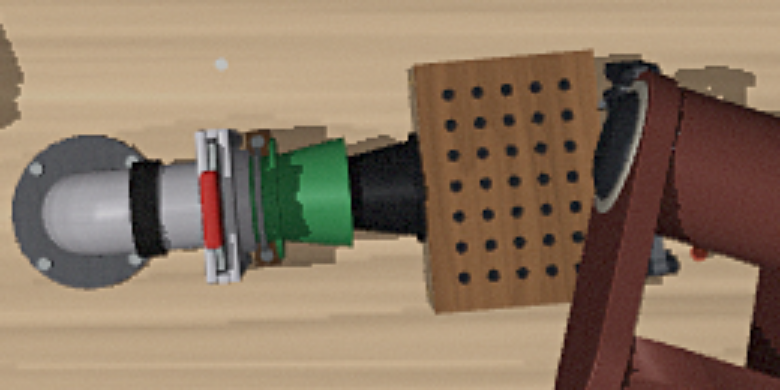

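>>> {"method": "drive_tool", "body": {
  "series": [
    {"x": 0,"y": 0,"z": -0.15,"ax": 0,"ay": 0,"az": 0},
    {"x": 0,"y": 0,"z": -0.3,"ax": 0,"ay": 0,"az": 0},
    {"x": 0,"y": 0,"z": -0.45,"ax": 0,"ay": 0,"az": 0},
    {"x": 0,"y": 0,"z": -0.6,"ax": 0,"ay": 0,"az": 0},
    {"x": 0,"y": 0,"z": -0.75,"ax": 0,"ay": 0,"az": 0}
  ]
}}

```text
time: 10.28
tool_pos: [0.5941, -0.0938, 0.0288]
tool_rot: [0.52, 0.48, 0.518, -0.481]
contact_force: [0.4, -6.6, 3.9]
gripper_width: 1.001
```

>>> {"method": "drive_tool", "body": {
  "series": [
    {"x": 0,"y": 0,"z": -0.12,"ax": 0,"ay": 0,"az": 0},
    {"x": 0,"y": 0,"z": -0.24,"ax": 0,"ay": 0,"az": 0},
    {"x": 0,"y": 0,"z": -0.36,"ax": 0,"ay": 0,"az": 0},
    {"x": 0,"y": 0,"z": -0.48,"ax": 0,"ay": 0,"az": 0},
    {"x": 0,"y": 0,"z": -0.6,"ax": 0,"ay": 0,"az": 0}
  ]
}}

```text
time: 10.7
tool_pos: [0.5929, -0.0788, 0.0288]
tool_rot: [0.52, 0.48, 0.518, -0.481]
contact_force: [0.2, -7.1, 3.2]
gripper_width: 1.003
```

```bash
sed -i 's/    W=ray(f,P,0.084)/    P=[p for p in P if np.isfinite(p).all()];W=ray(f,P,0.084)/' h.py
python3 - <<'E'
from h import *
f=cams.grab_frame("top");cv2.imwrite("pics/top5.png",cv2.resize(f["img"][200:330,200:460],None,fx=3,fy=3))
W=box2(f,u0=325)
print(pose()[0])
# left column
e=np.array([-.0767,.9971]);a=W@e;L=W[a>a.max()-.010];print(len(L),L.mean(0));rel(L.mean(0)-.0421*e,4.4);p=np.polyfit(L[:,0],L[:,1],1);print("yaw",np.degrees(np.arctan(p[0])))
E
```

```text
holes 32 size (132.2117919921875, 116.34029388427734) centre [ 0.5842 -0.0191] yaw of y-side deg 4.364346504211426 mean [0.5869 0.0002]
[ 0.5929 -0.0782  0.0288]
7 [0.5797 0.0387]
collar->mouth along 14.665737938391317 lateral right(+r) 0.7130148716307056
yaw 4.285782421155724h.py:20: RuntimeWarning: invalid value encountered in scalar divide
  Y,X=np.mgrid[y-2:y+h+2,x-2:x+w+2];P.append([(X*wt).sum()/wt.sum(),(Y*wt).sum()/wt.sum()])
```

View pics/top5.png

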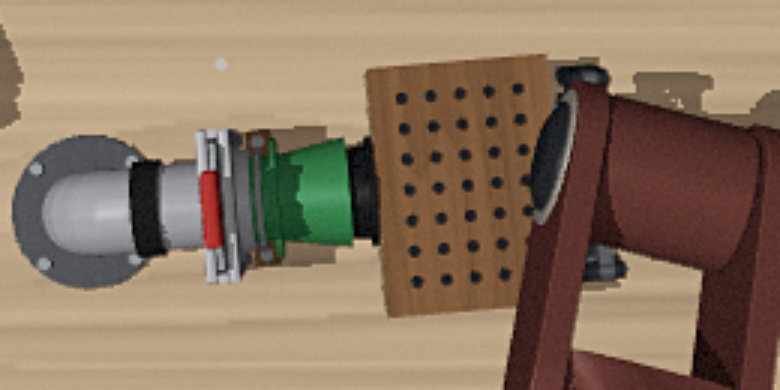

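>>> {"method": "drive_tool", "body": {
  "series": [
    {"x": 0,"y": 0,"z": -0.08,"ax": 0,"ay": 0,"az": 0},
    {"x": 0,"y": 0,"z": -0.16,"ax": 0,"ay": 0,"az": 0},
    {"x": 0,"y": 0,"z": -0.24,"ax": 0,"ay": 0,"az": 0},
    {"x": 0,"y": 0,"z": -0.32,"ax": 0,"ay": 0,"az": 0},
    {"x": 0,"y": 0,"z": -0.4,"ax": 0,"ay": 0,"az": 0}
  ]
}}

```text
time: 11.17
tool_pos: [0.5922, -0.0689, 0.0288]
tool_rot: [0.52, 0.48, 0.518, -0.481]
contact_force: [-0.3, -6.0, 4.3]
gripper_width: 0.994
```

>>> {"method": "drive_tool", "body": {
  "series": [
    {"x": 0,"y": 0,"z": -0.04,"ax": 0,"ay": 0,"az": 0},
    {"x": 0,"y": 0,"z": -0.08,"ax": 0,"ay": 0,"az": 0},
    {"x": 0,"y": 0,"z": -0.12,"ax": 0,"ay": 0,"az": 0}
  ]
}}

```text
time: 11.42
tool_pos: [0.5921, -0.068, 0.0289]
tool_rot: [0.521, 0.479, 0.517, -0.482]
contact_force: [0.2, -14.9, 2.3]
gripper_width: 0.998
```

>>> {"method": "drive_tool", "body": {
  "series": [
    {"x": 0,"y": 0,"z": -0.03,"ax": 0,"ay": 0,"az": 0},
    {"x": 0,"y": 0,"z": -0.06,"ax": 0,"ay": 0,"az": 0}
  ]
}}

```text
time: 11.58
tool_pos: [0.5921, -0.0681, 0.0289]
tool_rot: [0.522, 0.478, 0.516, -0.482]
contact_force: [2.3, -18.8, 1.0]
gripper_width: 1.0
```

```bash
python3 - 2>/dev/null <<'E'
from h import *
f=cams.grab_frame("top");cv2.imwrite("pics/top6.png",cv2.resize(f["img"][215:320,265:395],None,fx=6,fy=5.5,interpolation=cv2.INTER_CUBIC))
W=box2(f,u0=325)
e=np.array([-.0767,.9971]);a=W@e;L=W[a>a.max()-.010];print(len(L),L.mean(0));rel(L.mean(0)-.0421*e,4.4);p=np.polyfit(L[:,0],L[:,1],1);print("yaw",np.degrees(np.arctan(p[0])))
f=cams.grab_frame("side");cv2.imwrite("pics/side6.png",cv2.resize(f["img"][180:380,200:460],None,fx=3,fy=3,interpolation=cv2.INTER_CUBIC))
E
```

```text
holes 31 size (132.28427124023438, 107.5) centre [ 0.583 -0.004] yaw of y-side deg 4.356420993804932 mean [0.5853 0.0127]
7 [0.5788 0.0495]
collar->mouth along 3.8610941708641042 lateral right(+r) 0.7808818903066855
yaw 4.324227039479888
```

View pics/top6.png

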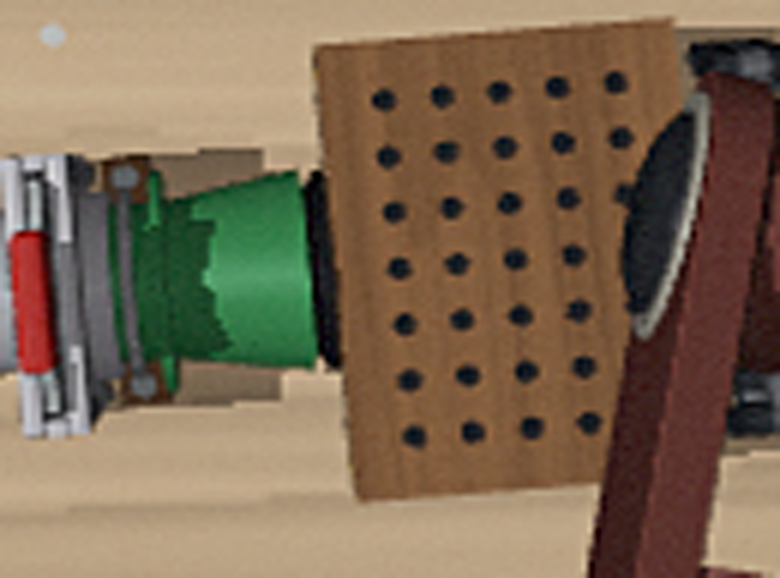

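View pics/side6.png

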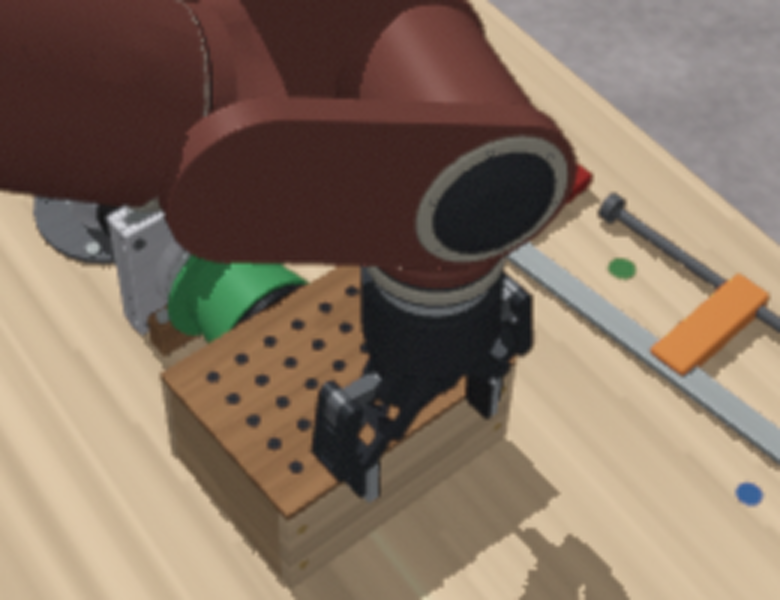

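```bash
python3 - 2>/dev/null <<'E'
from h import *
a=[cams.grab_frame("top")["img"].astype(float) for _ in range(4)];f=np.mean(a,0)
c=f[238:285,305:335];c=np.clip(c*2.2,0,255).astype(np.uint8)
cv2.imwrite("pics/top7.png",cv2.resize(c,None,fx=12,fy=12,interpolation=cv2.INTER_NEAREST))
F=cams.grab_frame("top")
e=np.array([-.0767,.9971]);r=np.array([.9971,.0767]);m=np.array([.5771,.0822])
for nm,l,z,al in (("rim side low",-.0415,.047,0),("collar low back home",-.041,.047,-.006),("rim top",0,.0885,0),("collar top back",0,.088,-.006),("box edge",0,.084,-.006),("box low",-.09,.084,-.006)):
    p=m+al*e+l*r;print(nm,(proj(F,[*p,z])-[305,238])*12+6)
E
```

```text
rim side low [[152.9642 535.1023]]
collar low back home [[184.8145 529.7158]]
rim top [[137.5142 321.6089]]
collar top back [[170.8736 318.6877]]
box edge [[170.41   317.8258]]
box low [[212.6892 818.9415]]
```

View pics/top7.png

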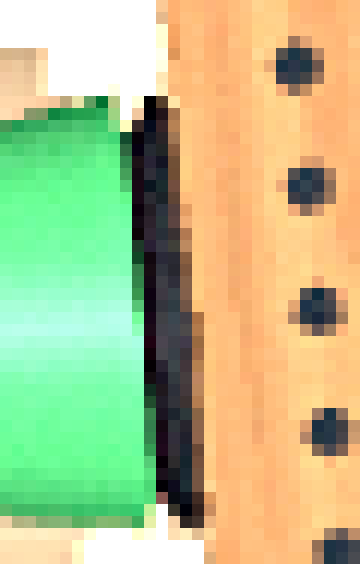

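```bash
python3 - 2>/dev/null <<'E'
from h import *
t,R,s=pose();print(t,s["contact_force"],s["ft_torque"],R.as_matrix()[:,2])
go(t,94.4)
E
```

```text
[ 0.5921 -0.0681  0.0289] [  0.5089 -17.068    1.005 ] [-2.6353 -0.213   0.0811] [ 0.0765 -0.997   0.0093]
shift [0. 0. 0.] turn ((array([-0.0029,  0.1061, -0.019 ]), 180), array([35.9967, -0.0298, -0.1666])) joints [-0.2348  0.1407  1.8113 -0.009   1.1851 -0.308 ]
```

>>> {"method": "drive_tool", "body": {
  "series": [
    {"x": 0,"y": 0,"z": -0.06,"ax": 0,"ay": 0,"az": 0},
    {"x": 0,"y": 0,"z": -0.12,"ax": 0,"ay": 0,"az": 0},
    {"x": 0,"y": 0,"z": -0.12,"ax": 0,"ay": 0,"az": 0}
  ]
}}

```text
time: 12.18
tool_pos: [0.5922, -0.0682, 0.0291]
tool_rot: [0.523, 0.477, 0.514, -0.484]
contact_force: [1.0, -26.2, -0.2]
gripper_width: 1.003
```

```bash
python3 - 2>/dev/null <<'E'
from h import *
t,R,s=pose();print(t,s["contact_force"],s["ft_torque"],R.as_matrix()[:,2])
go(t,94.4)
W=box2(cams.grab_frame("top"),u0=325)
e=np.array([-.0767,.9971]);a=W@e;L=W[a>a.max()-.010];print(len(L),L.mean(0));rel(L.mean(0)-.0421*e,4.4);p=np.polyfit(L[:,0],L[:,1],1);print("yaw",np.degrees(np.arctan(p[0])))
E
```

```text
[ 0.5922 -0.0682  0.0291] [  0.9894 -26.2246  -0.2268] [-4.1219 -0.1885  0.0164] [ 0.0768 -0.9969  0.0155]
shift [0. 0. 0.] turn ((array([ 0.0016,  0.1781, -0.0228]), 180), array([-35.9973,   0.0359,   0.2797])) joints [-0.2319  0.1396  1.8122 -0.0153  1.1832 -0.303 ]
holes 31 size (133.15249633789062, 102.55965423583984) centre [ 0.5824 -0.0015] yaw of y-side deg 4.369597911834717 mean [0.5851 0.0128]
7 [0.5788 0.0495]
collar->mouth along 3.8564137925289805 lateral right(+r) 0.7800185914415836
yaw 4.345365436260424
```

```bash
python3 - 2>/dev/null <<'E'
from h import *
a=[cams.grab_frame("top")["img"].astype(float) for _ in range(3)];f=np.mean(a,0);cv2.imwrite("pics/f8.png",f.astype(np.uint8))
F=cams.grab_frame("top")
# columns profile: edges of green at several columns and black
for u in range(308,324):
    col=f[236:292,u]; print(u,' '.join('%d,%d,%d'%tuple(x) for x in col[[8,9,10,11,12]]),'|',' '.join('%d,%d,%d'%tuple(x) for x in col[[42,43,44,45,46,47]]))
print()
for v in (252,258,263,268,274): print(v,' '.join('%d,%d,%d'%tuple(x) for x in f[v,312:326]))
E
```

```text
308 80,103,123 84,106,128 74,94,116 47,70,57 45,78,26 | 58,102,39 56,99,38 47,85,28 47,77,56 87,108,134 80,102,122
309 136,165,192 139,171,197 65,85,106 29,62,8 46,82,29 | 63,107,44 56,99,40 47,87,32 54,82,61 88,107,134 81,101,122
310 132,160,186 133,164,193 53,73,83 35,70,13 46,83,27 | 61,106,42 59,101,40 49,88,32 54,83,60 85,103,132 77,98,118
311 130,158,184 134,164,193 75,103,103 39,75,18 50,88,36 | 60,104,40 58,100,39 47,88,27 41,76,37 83,102,131 93,117,141
312 132,161,187 135,165,196 40,68,40 38,74,18 52,90,32 | 60,106,41 57,98,36 49,90,29 45,81,45 100,121,150 152,184,211
313 131,159,184 130,158,189 18,50,0 38,75,16 53,93,34 | 63,106,44 57,100,38 47,87,24 48,81,58 123,153,179 146,176,203
314 125,155,179 103,131,150 59,90,82 58,94,71 62,103,59 | 63,107,44 57,102,40 51,91,27 51,84,60 125,154,180 143,174,201
315 128,159,182 136,166,193 142,173,203 117,149,169 87,115,121 | 62,110,44 55,99,35 50,91,29 48,82,53 120,149,173 145,174,201
316 128,159,183 135,166,192 99,123,147 72,90,109 18,13,21 | 65,112,44 59,104,34 48,92,22 40,76,29 94,125,131 143,174,202
317 128,160,182 135,166,191 0,0
[... 753 characters left out ...]
,120 52,82,118

252 66,112,46 68,117,49 67,116,49 41,74,30 3,0,5 24,21,23 19,14,8 27,37,52 60,94,132 57,90,124 57,85,121 53,81,116 52,82,113 54,83,118
258 77,129,54 77,129,54 81,134,57 80,137,56 12,22,6 19,16,15 25,22,21 25,24,29 45,62,85 56,89,126 58,88,123 56,84,118 55,82,113 52,80,115
263 100,151,77 99,150,76 99,152,75 101,154,78 53,88,40 14,7,13 28,26,25 34,28,24 32,39,53 57,90,128 57,85,124 60,89,122 52,82,115 50,79,112
268 90,142,68 87,140,65 87,139,64 89,144,65 89,148,66 7,1,5 17,14,17 28,24,18 30,30,34 37,58,82 55,88,126 57,86,122 58,86,122 50,81,114
274 72,122,50 72,123,52 71,123,52 71,123,48 73,126,51 40,63,30 2,2,3 29,24,26 26,22,20 36,45,67 59,89,129 55,83,120 59,88,123 57,86,122
```

>>> {"method": "drive_tool", "body": {
  "series": [
    {"x": 0,"y": 0.05,"z": 0.08,"ax": 0,"ay": 0,"az": 0},
    {"x": 0,"y": 0.1,"z": 0.08,"ax": 0,"ay": 0,"az": 0},
    {"x": 0,"y": 0.1,"z": 0.04,"ax": 0,"ay": 0,"az": 0},
    {"x": 0,"y": 0.1,"z": 0,"ax": 0,"ay": 0,"az": 0}
  ]
}}

```text
time: 12.77
tool_pos: [0.5932, -0.0681, 0.0289]
tool_rot: [0.523, 0.476, 0.516, -0.484]
contact_force: [-3.1, -28.8, 2.8]
gripper_width: 0.998
```

```bash
cat > chk.py <<'E'
from h import *
t,R,s=pose();print(t,s["contact_force"],s["ft_torque"])
W=box2(cams.grab_frame("top"),u0=325)
e=np.array([-.0767,.9971]);a=W@e;L=W[a>a.max()-.010];print(len(L),L.mean(0));rel(L.mean(0)-.0421*e,4.4);p=np.polyfit(L[:,0],L[:,1],1);print("yaw",np.degrees(np.arctan(p[0])))
E
python3 chk.py 2>/dev/null
```

```text
[ 0.5932 -0.0681  0.0289] [ -3.0933 -28.8279   2.7819] [-4.5204  0.4137  0.4872]
holes 30 size (132.70359802246094, 84.70166778564453) centre [0.5825 0.0073] yaw of y-side deg 4.554062843322754 mean [0.5857 0.0149]
7 [0.5792 0.0494]
collar->mouth along 3.977416674176977 lateral right(+r) 0.3812247234363508
yaw 4.657979409802973
```

>>> {"method": "drive_tool", "body": {
  "series": [
    {"x": 0,"y": 0,"z": 0.6,"ax": 0,"ay": 0,"az": 0},
    {"x": 0,"y": 0,"z": 2,"ax": 0,"ay": 0,"az": 0},
    {"x": -1,"y": 0,"z": 3.4,"ax": 0,"ay": 0,"az": 0},
    {"x": -2.4,"y": 0,"z": 4.8,"ax": 0,"ay": 0,"az": 0},
    {"x": -4,"y": 0,"z": 6,"ax": 0,"ay": 0,"az": 0}
  ]
}}

```text
time: 13.23
tool_pos: [0.6019, -0.1988, 0.1122]
tool_rot: [0.516, 0.48, 0.521, -0.481]
contact_force: [0.9, -0.1, 0.8]
gripper_width: 1.0
```

>>> {"method": "drive_tool", "body": {
  "series": [
    {"x": 0,"y": 0,"z": 1.3,"ax": 0,"ay": 0,"az": 0},
    {"x": 0,"y": 0,"z": 2.6,"ax": 0,"ay": 0,"az": 0},
    {"x": 0,"y": 0,"z": 3.2,"ax": 0,"ay": 0,"az": 0},
    {"x": 0,"y": 0,"z": 3.2,"ax": 0,"ay": 0,"az": 0}
  ]
}}

```text
time: 13.57
tool_pos: [0.6094, -0.2806, 0.1132]
tool_rot: [0.517, 0.481, 0.519, -0.481]
contact_force: [-0.1, 0.5, 0.5]
gripper_width: 1.0
```

```bash
python3 - 2>/dev/null <<'E'
from h import *
f=cams.grab_frame("side");cv2.imwrite("pics/side9.png",cv2.resize(f["img"][190:390,200:460],None,fx=3,fy=3,interpolation=cv2.INTER_CUBIC))
g=cams.grab_frame("top");cv2.imwrite("pics/f9.png",g["img"])
cv2.imwrite("pics/top9.png",cv2.resize(g["img"][215:320,190:400],None,fx=3.8,fy=3.8,interpolation=cv2.INTER_CUBIC))
W=box2(g,u0=325);rel(W.mean(0),4.4)
e=np.array([-.0767,.9971]);a=W@e;L=W[a>a.max()-.010];print(len(L),L.mean(0))
# both-view side rims
m=np.array([.5771,.0822])
print(pose()[0])
E
```

```text
holes 35 size (132.5189666748047, 84.27067565917969) centre [0.5826 0.0075] yaw of y-side deg 4.574957370758057 mean [0.5827 0.0077]
collar->mouth along 3.7217787062776195 lateral right(+r) 0.15639843039568108
7 [0.5792 0.0493]
[ 0.6093 -0.2772  0.1126]
```

View pics/side9.png

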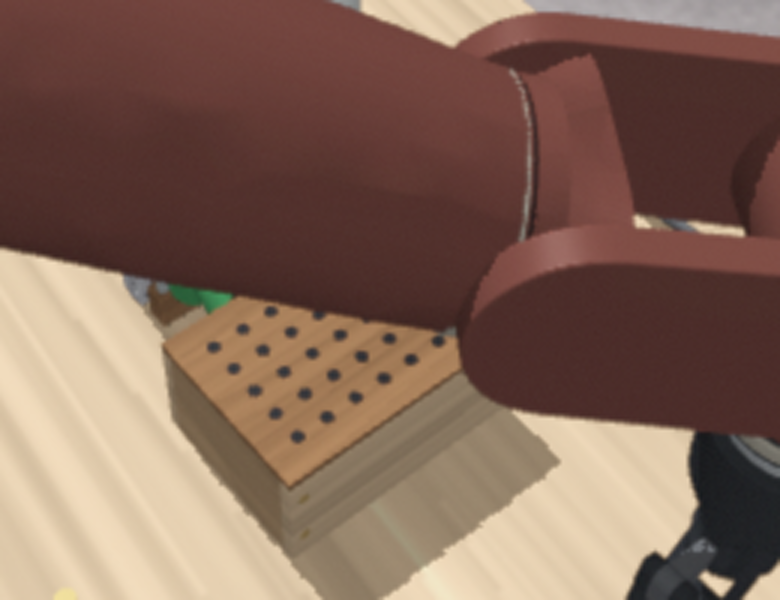

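View pics/top9.png

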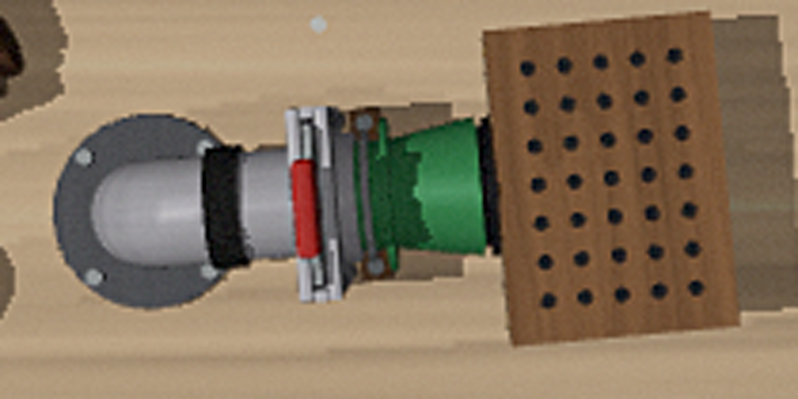

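```bash
python3 - 2>/dev/null <<'E'
from h import *
g=cams.grab_frame("top");f=g["img"].astype(float)
e=np.array([-.0767,.9971])
W=box2(g,u0=325);c=W.mean(0)
for dz in(0,):
  print("collar face",c+.071*e)
# green edge subpixel per row
pts=[]
for v in range(248,281):
    row=f[v,305:325]; gr=row[:,1]-row[:,2]; 
    top=np.median(gr[:8]); k=np.where(gr>top/2)[0]; k=k[k<16].max(); fr=(gr[k]-top/2)/(gr[k]-gr[k+1]); pts.append([305+k+fr,v])
pts=np.array(pts);print(pts[[0,5,10,15,20,25,32]])
# true height of rim pt for lateral l: z=.047+sqrt(.0415^2-l^2)
for it in range(1):
    out=[]
    for p in pts:
        z=.08
        for _ in range(10):
            w=ray(g,p,z)[0]; l=(w[:2]-np.array([.578,.081]))@[.9971,.0767]; z=.047+np.sqrt(max(.0415**2-l*l,0))
        out.append([l,(w[:2]-c)@e-.071,w[1],z])
    out=np.array(out);print(out[::4]);k=abs(out[:,0])<.036;print(np.polyfit(out[k,0],out[k,1],1))
# dark collar->box edge
pts=[]
for v in range(252,276,3):
    print(v,f[v,314:326,2].astype(int))
for nm,a,z in(("collar back",.065,.088),("collar face",.071,.088),("box top edge",.065,.084)):print(nm,proj(g,[*(c+a*e),z]))
E
```

```text
holes 35 size (132.31671142578125, 84.15234375) centre [0.5827 0.0075] yaw of y-side deg 4.639370441436768 mean [0.5827 0.0077]
collar face [0.5772 0.0785]
[[314.49   248.    ]
 [315.4239 253.    ]
 [315.625  258.    ]
 [316.2198 263.    ]
 [316.5116 268.    ]
 [316.8622 273.    ]
 [316.8967 280.    ]]
[[ 0.0342  0.0037  0.0849  0.0704]
 [ 0.0255  0.003   0.0835  0.0797]
 [ 0.0169  0.0031  0.0829  0.0849]
 [ 0.0084  0.0032  0.0823  0.0876]
 [-0.0002  0.0028  0.0814  0.0885]
 [-0.0089  0.0032  0.0811  0.0875]
 [-0.0176  0.0031  0.0803  0.0846]
 [-0.0267  0.0029  0.0794  0.0788]
 [-0.036   0.0043  0.0801  0.0676]]
[0.0025 0.0031]
252 [ 42  31   0  16   9  50 125 114 113 108 107 113]
255 [ 51  51   3   8  18  41  95 120 115 107 108 113]
258 [ 53  51   9   7  28  28  78 123 113 113 107 112]
261 [ 62  61  14  11  27  23  48 123 116 115 104 108]
264 [ 77  76  49   6  21  27  30  74 121 112 114 105]
267 [ 65  65  68   4  36  23  39  76 118 113 121 108]
270 [ 50  53  58  16  17  14  26  78 122 113 116 114]
273 [ 45  55  41  23   8  21  15  51 122 114 117 118]
collar back [[320.4666 263.9849]]
collar face [[317.6833 264.2192]]
box top edge [[320.4208 263.9134]]
```

>>> {"method": "drive_tool", "body": {
  "series": [
    {"x": -1.4,"y": -0.2,"z": -0.3,"ax": 0,"ay": 0,"az": 0},
    {"x": -2.8,"y": -0.6,"z": -1,"ax": 0,"ay": 0,"az": 0},
    {"x": -4,"y": -1.2,"z": -2.2,"ax": 0,"ay": 0,"az": 0},
    {"x": -5,"y": -1.9,"z": -3.5,"ax": 0,"ay": 0,"az": 0},
    {"x": -5.5,"y": -2.7,"z": -4.9,"ax": 0,"ay": 0,"az": 0}
  ]
}}

```text
time: 14.13
tool_pos: [0.5371, -0.1643, 0.2525]
tool_rot: [0.52, 0.481, 0.518, -0.479]
contact_force: [1.0, 0.4, 0.9]
gripper_width: 0.999
```

>>> {"method": "drive_tool", "body": {
  "series": [
    {"x": 0,"y": -0.6,"z": -1.5,"ax": 0,"ay": 0,"az": 0},
    {"x": 0,"y": -1.2,"z": -3,"ax": 0,"ay": 0,"az": 0},
    {"x": 0,"y": -1.8,"z": -4.5,"ax": 0,"ay": 0,"az": 0},
    {"x": 0,"y": -2.4,"z": -6,"ax": 0,"ay": 0,"az": 0},
    {"x": 0,"y": -3,"z": -7.5,"ax": 0,"ay": 0,"az": 0}
  ]
}}

```text
time: 14.55
tool_pos: [0.4455, 0.0178, 0.2487]
tool_rot: [0.519, 0.48, 0.52, -0.48]
contact_force: [0.8, -0.2, 1.1]
gripper_width: 0.999
```

>>> {"method": "drive_tool", "body": {
  "series": [
    {"x": 0,"y": -0.2,"z": -1.5,"ax": 0,"ay": 0,"az": 0},
    {"x": 0,"y": -0.4,"z": -3,"ax": 0,"ay": 0,"az": 0},
    {"x": 0,"y": -0.6,"z": -4.5,"ax": 0,"ay": 0,"az": 0},
    {"x": 0,"y": -0.8,"z": -6,"ax": 0,"ay": 0,"az": 0},
    {"x": 0,"y": -1,"z": -7.5,"ax": 0,"ay": 0,"az": 0}
  ]
}}

```text
time: 14.97
tool_pos: [0.406, 0.2027, 0.2489]
tool_rot: [0.519, 0.48, 0.52, -0.48]
contact_force: [1.1, -0.4, -0.1]
gripper_width: 1.005
```

```bash
python3 - 2>/dev/null <<'E'
from h import *
f=cams.grab_frame("side");cv2.imwrite("pics/fs10.png",f["img"]);cv2.imwrite("pics/side10.png",cv2.resize(f["img"][200:370,220:400],None,fx=4,fy=3.5,interpolation=cv2.INTER_CUBIC))
print(pose()[0],pose()[2]["joint_pos"])
E
```

```text
[0.4041 0.2083 0.2488] [ 0.3077 -0.398   1.9215  0.0062  1.6189  0.222 ]
```

View pics/side10.png

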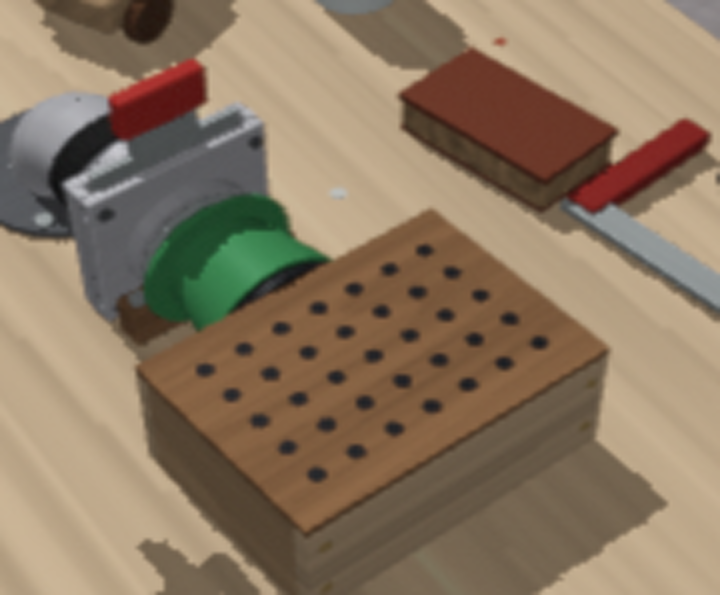

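```bash
python3 - 2>/dev/null <<'E'
from h import *
s=cams.grab_frame("side");g=cams.grab_frame("top")
Wt=box2(g,u0=325)
Ws=box2(s,u0=250,u1=370,v0=250,v1=350)
T=s["cam_to_world"][:3,3];
for k in (Wt,Ws):print(len(k),k.mean(0))
c=Wt.mean(0)
e=np.array([-.0767,.9971]);r=np.array([.9971,.0767])
# match holes, affine height residual
if len(Ws)==35:
    D=np.linalg.norm(Wt[:,None]-Ws[None],axis=2);j=D.argmin(1);d=Ws[j]-Wt
    print(d.mean(0));A=np.c_[(Wt-c)@e,(Wt-c)@r,np.ones(35)];print(np.linalg.lstsq(A,d,rcond=None)[0])
# predicted collar & rim in side picture
img=cv2.imread("pics/fs10.png")
th=np.linspace(0,2*np.pi,73)
def circ(cen,rad,ax):
    rr=np.array([ax[1],-ax[0]]);return np.array([[*(cen+rad*np.cos(t)*rr),.047+rad*np.sin(t)] for t in th])
sc=6;o=[270,250];big=cv2.resize(img[250:310,270:320+20],None,fx=sc*1.6,fy=sc*1.6,interpolation=cv2.INTER_CUBIC)
cv2.imwrite("pics/side11.png",big)
m=np.array([.5771,.0812])
for nm,P in(("rim",circ(m,.0415,e)),("inner",circ(m,.0375,e)),("collarface",circ(c+.071*e,.041,e)),("collarback",circ(c+.065*e,.041,e)),("collarhome back",circ(m-.006*e,.041,e))):
    q=(proj(s,P)-o)*sc*1.6
    k=[i for i in range(6,30,4)]
    print(nm,q[k].round(0).tolist())
E
```

```text
holes 35 size (132.37664794921875, 84.0985336303711) centre [0.5827 0.0075] yaw of y-side deg 4.646276950836182 mean [0.5827 0.0077]
holes 35 size (132.42005920410156, 84.41571807861328) centre [0.5847 0.0075] yaw of y-side deg 4.647192001342773 mean [0.5848 0.0076]
35 [0.5827 0.0077]
35 [0.5848 0.0076]
[ 0.0021 -0.0001]
[[-0.0011  0.0015]
 [ 0.0015 -0.0011]
 [ 0.0021 -0.0001]]
rim [[317.0, 237.0], [281.0, 224.0], [231.0, 230.0], [175.0, 255.0], [119.0, 297.0], [70.0, 350.0]]
inner [[304.0, 251.0], [271.0, 239.0], [227.0, 245.0], [176.0, 268.0], [125.0, 306.0], [81.0, 354.0]]
collarface [[323.0, 247.0], [287.0, 234.0], [239.0, 240.0], [183.0, 265.0], [127.0, 307.0], [79.0, 359.0]]
collarback [[341.0, 264.0], [305.0, 251.0], [257.0, 257.0], [201.0, 283.0], [145.0, 325.0], [97.0, 377.0]]
collarhome back [[333.0, 256.0], [297.0, 243.0], [249.0, 249.0], [193.0, 275.0], [137.0, 316.0], [89.0, 369.0]]
```

View pics/side11.png

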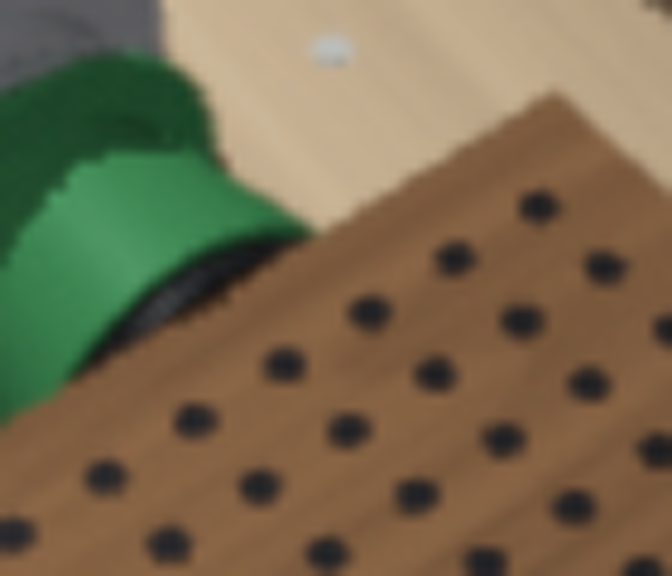

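```bash
python3 - 2>/dev/null <<'E'
from h import *
go([.45,.0,.22],94.4);go([.591,-.11,.16],94.4)
E
```

```text
shift [1.143  1.0698 8.2358] turn ((array([ 0.0858, -0.0036,  0.0184]), 180), array([-35.9141,  -0.0288,  -0.0056])) joints [ 0.2987 -0.3985  1.9221  0.0007  1.6195  0.2145]
shift [ 3.533   6.3232 13.0957] turn ((array([ 0.0858, -0.0036,  0.0184]), 180), array([-35.9141,  -0.0288,  -0.0056])) joints [ 0.2987 -0.3985  1.9221  0.0007  1.6195  0.2145]
```

>>> {"method": "drive_tool", "body": {
  "series": [
    {"x": 0,"y": 0,"z": 1.6,"ax": 0,"ay": 0,"az": 0},
    {"x": 0,"y": 0,"z": 3.2,"ax": 0,"ay": 0,"az": 0},
    {"x": 0,"y": 0.3,"z": 4.8,"ax": 0,"ay": 0,"az": 0},
    {"x": 0,"y": 0.6,"z": 6.4,"ax": 0,"ay": 0,"az": 0},
    {"x": 0,"y": 1,"z": 8,"ax": 0.08,"ay": 0,"az": 0}
  ],
  "hand": 0
}}

```text
time: 15.53
tool_pos: [0.4478, 0.0004, 0.2492]
tool_rot: [0.517, 0.482, 0.517, -0.482]
contact_force: [0.2, 0.9, 0.2]
gripper_width: 0.302
```

>>> {"method": "drive_tool", "body": {
  "series": [
    {"x": 0.5,"y": 1,"z": 1.2,"ax": 0,"ay": 0,"az": 0},
    {"x": 1,"y": 2,"z": 2.4,"ax": 0,"ay": 0,"az": 0},
    {"x": 2,"y": 3.2,"z": 3.6,"ax": 0,"ay": 0,"az": 0},
    {"x": 3,"y": 4.4,"z": 4.8,"ax": 0,"ay": 0,"az": 0},
    {"x": 3.5,"y": 5.3,"z": 5.1,"ax": 0,"ay": 0,"az": 0}
  ]
}}

```text
time: 15.95
tool_pos: [0.5894, -0.1187, 0.1605]
tool_rot: [0.516, 0.483, 0.517, -0.483]
contact_force: [0.5, -0.0, 0.8]
gripper_width: -0.003
```

```bash
python3 - 2>/dev/null <<'E'
from h import *
go([.592,-.11,.03],94.4);print(pose()[0])
E
```

```text
shift [ 5.2204  0.1326 -0.3399] turn ((array([-0.1172,  0.0033,  0.0131]), 180), array([35.8828,  0.0205, -0.0051])) joints [-0.322   0.0211  1.704  -0.0007  1.4175 -0.3885]
[ 0.5894 -0.1187  0.1605]
```

>>> {"method": "drive_tool", "body": {
  "series": [
    {"x": 1.3,"y": 0.1,"z": 0,"ax": -0.1,"ay": 0,"az": 0},
    {"x": 2.6,"y": 0.1,"z": 0,"ax": -0.1,"ay": 0,"az": 0},
    {"x": 3.9,"y": 0.1,"z": 0,"ax": -0.1,"ay": 0,"az": 0},
    {"x": 4.8,"y": 0.1,"z": -0.5,"ax": -0.1,"ay": 0,"az": 0},
    {"x": 5,"y": 0.1,"z": -1,"ax": -0.1,"ay": 0,"az": 0}
  ]
}}

```text
time: 16.37
tool_pos: [0.5856, -0.0899, 0.0309]
tool_rot: [0.515, 0.479, 0.522, -0.482]
contact_force: [-0.1, 1.2, -0.8]
gripper_width: -0.0
```

```bash
python3 - 2>/dev/null <<'E'
from h import *
c=np.array([.5827,.0077]);e=np.array([-.0767,.9971])
go([*(c-.076*e),.032],94.4);print(pose()[0])
E
```

```text
shift [-0.0433  0.1847 -0.861 ] turn ((array([-0.0059, -0.0425,  0.1136]), 180), array([35.9936,  0.1785,  0.0668])) joints [-0.2779  0.1399  1.8086  0.      1.2037 -0.3542]
[ 0.5856 -0.0899  0.0309]
```

>>> {"method": "drive_tool", "body": {
  "series": [
    {"x": -0.05,"y": 0.15,"z": -0.3,"ax": 0,"ay": 0,"az": 0},
    {"x": -0.05,"y": 0.15,"z": -0.5,"ax": 0,"ay": 0,"az": 0},
    {"x": -0.05,"y": 0.15,"z": -0.6,"ax": 0,"ay": 0,"az": 0},
    {"x": -0.05,"y": 0.15,"z": -0.7,"ax": 0,"ay": 0,"az": 0},
    {"x": -0.05,"y": 0.15,"z": -0.8,"ax": 0,"ay": 0,"az": 0}
  ]
}}

```text
time: 16.78
tool_pos: [0.5941, -0.0704, 0.0404]
tool_rot: [0.52, 0.481, 0.518, -0.479]
contact_force: [-0.1, 0.6, 0.4]
gripper_width: 0.001
```

>>> {"method": "drive_tool", "body": {
  "series": [
    {"x": 0,"y": 0,"z": -0.04,"ax": 0,"ay": 0,"az": 0},
    {"x": 0,"y": 0,"z": -0.08,"ax": 0,"ay": 0,"az": 0},
    {"x": 0,"y": 0,"z": -0.12,"ax": 0,"ay": 0,"az": 0},
    {"x": 0,"y": 0,"z": -0.16,"ax": 0,"ay": 0,"az": 0}
  ]
}}

```text
time: 17.12
tool_pos: [0.5928, -0.068, 0.0389]
tool_rot: [0.52, 0.479, 0.518, -0.481]
contact_force: [-0.2, -8.3, 0.8]
gripper_width: -0.002
```

```bash
python3 chk.py 2>/dev/null
```

```text
[ 0.5928 -0.068   0.0389] [-0.1732 -8.2733  0.8184] [-1.3271  0.0052 -0.0235]
holes 31 size (132.47882080078125, 111.42402648925781) centre [ 0.5838 -0.0061] yaw of y-side deg 4.647953033447266 mean [0.5858 0.0125]
7 [0.5793 0.0493]
collar->mouth along 4.0225398366366205 lateral right(+r) 0.3680618700498959
yaw 4.637027684713955
```

>>> {"method": "drive_tool", "body": {
  "series": [
    {"x": 0,"y": 0,"z": 0.3,"ax": 0,"ay": 0,"az": 0},
    {"x": 0.75,"y": 0,"z": 0.3,"ax": 0,"ay": 0,"az": 0},
    {"x": 0.75,"y": 0,"z": 0.1,"ax": 0,"ay": 0,"az": 0},
    {"x": 0.75,"y": 0,"z": 0,"ax": 0,"ay": 0,"az": 0},
    {"x": 0.75,"y": 0,"z": -0.1,"ax": 0,"ay": 0,"az": 0}
  ]
}}

```text
time: 17.58
tool_pos: [0.5915, -0.0683, 0.019]
tool_rot: [0.522, 0.477, 0.518, -0.483]
contact_force: [-0.6, -23.2, -3.4]
gripper_width: -0.004
```

>>> {"method": "drive_tool", "body": {
  "series": [
    {"x": 0,"y": 0,"z": -0.04,"ax": 0,"ay": 0,"az": 0},
    {"x": 0,"y": 0,"z": -0.08,"ax": 0,"ay": 0,"az": 0},
    {"x": 0,"y": 0,"z": -0.1,"ax": 0,"ay": 0,"az": 0}
  ]
}}

```text
time: 17.83
tool_pos: [0.5923, -0.0685, 0.0202]
tool_rot: [0.523, 0.476, 0.516, -0.483]
contact_force: [0.2, -25.0, -3.3]
gripper_width: 0.001
```

```bash
python3 chk.py 2>/dev/null
```

```text
[ 0.5923 -0.0685  0.0202] [  0.2022 -24.9775  -3.2989] [-3.9596  0.0246  0.06  ]
holes 31 size (133.18951416015625, 103.19889831542969) centre [ 0.5842 -0.0014] yaw of y-side deg 5.242353439331055 mean [0.5867 0.013 ]
7 [0.5798 0.0498]
collar->mouth along 3.6146738346129825 lateral right(+r) -0.24505426206180175
yaw 5.161251471898902
```

```bash
python3 - 2>/dev/null <<'E'
from h import *
fr=[cams.grab_frame("top") for _ in range(4)];f=np.mean([x["img"].astype(float) for x in fr],0)
c=np.clip(f[238:288,305:335]*2.5,0,255).astype(np.uint8)
cv2.imwrite("pics/top12.png",cv2.resize(c,None,fx=12,fy=12,interpolation=cv2.INTER_NEAREST))
E
python3 chk.py 2>/dev/null
```

```text
[ 0.5923 -0.0685  0.0201] [  0.2811 -23.0878  -3.9643] [-3.7018  0.0514  0.0474]
holes 30 size (132.5697479248047, 103.02532196044922) centre [ 0.5845 -0.0014] yaw of y-side deg 5.1717352867126465 mean [0.5888 0.0142]
7 [0.5798 0.0498]
collar->mouth along 3.632168610831649 lateral right(+r) -0.20272879038804212
yaw 5.122664450756901
```

View pics/top12.png

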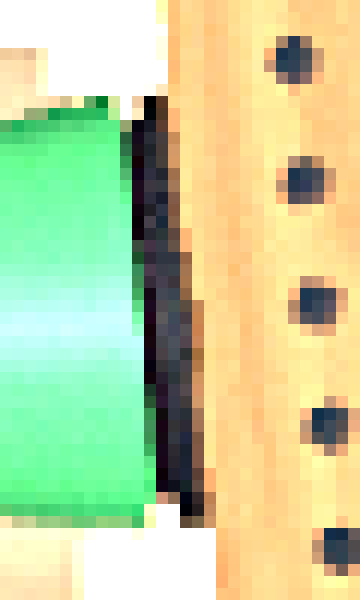

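```bash
python3 - 2>/dev/null <<'E'
from h import *
S=cams.grab_frame("side");G=cams.grab_frame("top")
s=dict(S,img=cv2.imread("pics/side0.png"));g=dict(G,img=cv2.imread("pics/top0.png"))
Wt=box2(g);Ws=box2(s,u0=320,u1=440,v0=360,v1=475)
D=np.linalg.norm(Wt[:,None]-Ws[None],axis=2);j=D.argmin(1);d=Ws[j]-Wt;print(d.mean(0))
s=dict(S,img=cv2.imread("pics/fs10.png"));g=dict(G,img=cv2.imread("pics/f9.png"))
Wt=box2(g,u0=325);Ws=box2(s,u0=250,u1=370,v0=250,v1=350)
D=np.linalg.norm(Wt[:,None]-Ws[None],axis=2);j=D.argmin(1);d=Ws[j]-Wt;print(d.mean(0))
c=Wt.mean(0)
# vertical box edges: check height of box corner bottom? skip
E
```

```text
holes 35 size (132.42774963378906, 83.97763061523438) centre [ 0.5458 -0.2356] yaw of y-side deg 4.2877044677734375 mean [ 0.5458 -0.2356]
holes 35 size (132.32679748535156, 84.26793670654297) centre [ 0.5477 -0.236 ] yaw of y-side deg 4.278435707092285 mean [ 0.5476 -0.2359]
[ 0.0018 -0.0003]
holes 35 size (132.5189666748047, 84.27067565917969) centre [0.5826 0.0075] yaw of y-side deg 4.574957370758057 mean [0.5827 0.0077]
holes 35 size (132.47152709960938, 84.36585998535156) centre [0.5847 0.0075] yaw of y-side deg 4.642056465148926 mean [0.5848 0.0076]
[ 0.0021 -0.0001]
```

```bash
python3 - 2>/dev/null <<'E'
import cv2
i=cv2.imread("pics/side0.png")
cv2.imwrite("pics/side0z.png",cv2.resize(i[205:315,200:320],None,fx=6,fy=5.4,interpolation=cv2.INTER_CUBIC))
E
```

```text
(no output)
```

View pics/side0z.png

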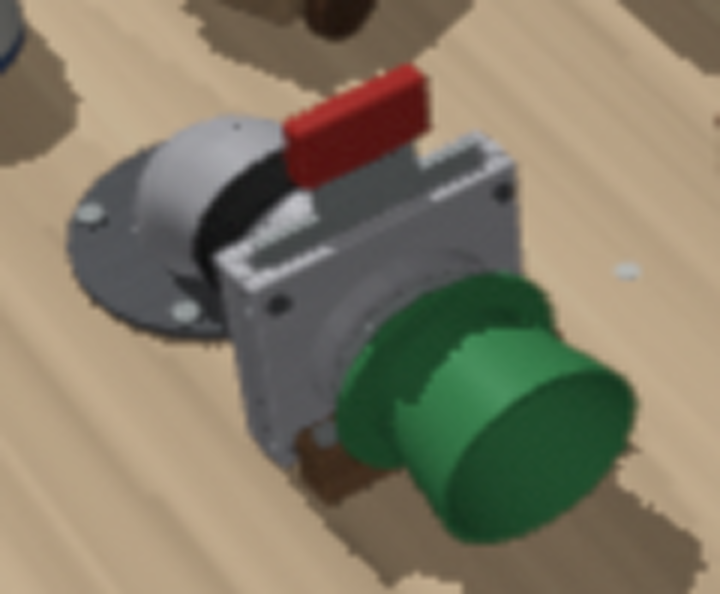

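>>> {"method": "drive_tool", "body": {
  "series": [
    {"x": 0,"y": 0,"z": 0.4,"ax": 0,"ay": 0,"az": 0},
    {"x": -0.15,"y": -0.8,"z": 0.4,"ax": 0,"ay": 0,"az": 0},
    {"x": -0.15,"y": -0.8,"z": 0.2,"ax": 0,"ay": 0,"az": 0},
    {"x": -0.15,"y": -0.8,"z": 0.15,"ax": 0,"ay": 0,"az": 0},
    {"x": -0.15,"y": -0.8,"z": 0.1,"ax": 0,"ay": 0,"az": 0}
  ]
}}

```text
time: 18.65
tool_pos: [0.5715, -0.0706, 0.0238]
tool_rot: [0.522, 0.476, 0.517, -0.483]
contact_force: [-3.3, -22.9, -0.3]
gripper_width: 0.002
```

```bash
python3 chk.py 2>/dev/null
```

```text
[ 0.5715 -0.0706  0.0238] [ -3.3122 -22.8822  -0.2717] [-3.5438  0.5111  0.156 ]
holes 31 size (132.4844512939453, 83.99573516845703) centre [0.5849 0.0077] yaw of y-side deg 5.530106067657471 mean [0.5886 0.0135]
7 [0.5809 0.0494]
collar->mouth along 4.090352662491802 lateral right(+r) -1.2553852992513042
yaw 5.446667730597078
```

>>> {"method": "drive_tool", "body": {
  "series": [
    {"x": 0,"y": 0,"z": 0.8,"ax": 0,"ay": 0,"az": 0},
    {"x": 0,"y": 0.4,"z": 1.2,"ax": 0,"ay": 0,"az": 0},
    {"x": 0,"y": 0.8,"z": 1.2,"ax": 0,"ay": 0,"az": 0},
    {"x": 0,"y": 0.8,"z": 1.2,"ax": 0,"ay": 0,"az": 0},
    {"x": 0,"y": 0.8,"z": 1.2,"ax": 0,"ay": 0,"az": 0}
  ],
  "hand": 1
}}

```text
time: 19.12
tool_pos: [0.5949, -0.0927, 0.0233]
tool_rot: [0.519, 0.48, 0.52, -0.48]
contact_force: [0.2, 0.3, 0.3]
gripper_width: 0.71
```

```bash
python3 chk.py 2>/dev/null
python3 - <<'E'
from h import *
go([.5905,-.075,.025],94.4)
E
```

```text
[ 0.5949 -0.0927  0.0233] [0.1798 0.3485 0.2661] [-0.0593  0.0135  0.0113]
holes 35 size (132.07614135742188, 84.22637939453125) centre [0.5845 0.0075] yaw of y-side deg 5.339028835296631 mean [0.5846 0.0076]
7 [0.5807 0.0492]
collar->mouth along 4.2791763243747925 lateral right(+r) -1.0090540911115866
yaw 5.157821627319218
shift [-0.077  -0.0988 -0.714 ] turn ((array([ 0.0304, -0.0078,  0.0077]), 180), array([-35.9696,  -0.0121,  -0.0123])) joints [-0.2784  0.1634  1.797   0.0004  1.1821 -0.358 ]
```

>>> {"method": "drive_tool", "body": {
  "series": [
    {"x": 0,"y": -0.1,"z": -0.3,"ax": 0.05,"ay": 0,"az": 0},
    {"x": 0,"y": -0.1,"z": -0.6,"ax": 0.05,"ay": 0,"az": 0},
    {"x": 0,"y": -0.1,"z": -0.8,"ax": 0.05,"ay": 0,"az": 0},
    {"x": 0,"y": -0.1,"z": -0.95,"ax": 0.05,"ay": 0,"az": 0},
    {"x": 0,"y": -0.1,"z": -1.1,"ax": 0.05,"ay": 0,"az": 0}
  ]
}}

```text
time: 19.58
tool_pos: [0.5888, -0.069, 0.0231]
tool_rot: [0.521, 0.477, 0.518, -0.483]
contact_force: [-4.8, -18.3, -1.0]
gripper_width: 1.006
```

```bash
cat > chk2.py <<'E'
from h import *
t,R,s=pose();print(t,s["contact_force"],s["ft_torque"])
W=box2(cams.grab_frame("top"),u0=325)
# fit hole grid: left column line gives yaw, all rows
e=np.array([-.0767,.9971]);a=W@e;L=W[a>a.max()-.010]
K=[]
for P in W:
    K.append(P)
p=np.polyfit(L[:,0],L[:,1],1);y=np.arctan(p[0]);b=np.array([-np.sin(y),np.cos(y)])
col=L.mean(0)+.0289*b; d=np.array([.5771,.0812])-col
if len(L)==7: print("yaw",np.degrees(y),"collar gap along",d@e*1000,"need +r",d@[.9971,.0767]*1000,"tip need +r",(d-.055*(b-e))@[.9971,.0767]*1000)
E
python3 chk2.py 2>/dev/null
```

```text
[ 0.5888 -0.069   0.0231] [ -4.7749 -18.2613  -1.0107] [-2.9197  0.7341  0.894 ]
holes 31 size (132.16464233398438, 106.78466796875) centre [ 0.5849 -0.0036] yaw of y-side deg 4.954136371612549 mean [0.5869 0.0127]
yaw 4.987466778941649 collar gap along 3.0402330102550343 need +r -0.3983220212830312 tip need +r 0.16686422606689225
```

>>> {"method": "drive_tool", "body": {
  "series": [
    {"x": 0,"y": -0.15,"z": 0.06,"ax": 0,"ay": 0,"az": 0},
    {"x": 0,"y": -0.3,"z": 0.04,"ax": 0,"ay": 0,"az": 0},
    {"x": 0,"y": -0.3,"z": 0,"ax": 0,"ay": 0,"az": 0}
  ]
}}

```text
time: 19.88
tool_pos: [0.5829, -0.069, 0.0237]
tool_rot: [0.52, 0.481, 0.516, -0.482]
contact_force: [3.7, -9.8, -2.7]
gripper_width: 0.998
```

```bash
python3 chk2.py 2>/dev/null
```

```text
[ 0.5829 -0.069   0.0237] [ 3.7254 -9.8057 -2.6747] [-1.5885 -0.4635 -0.5103]
holes 33 size (132.28335571289062, 111.34393310546875) centre [ 0.5829 -0.0059] yaw of y-side deg 3.9524307250976562 mean [0.5853 0.0089]
yaw 3.9452484871290294 collar gap along 2.914912845116591 need +r 0.2540423312681354 tip need +r -0.18126033961743543
```

>>> {"method": "drive_tool", "body": {
  "series": [
    {"x": 0,"y": 0.15,"z": 0.06,"ax": 0,"ay": 0,"az": 0},
    {"x": 0,"y": 0.35,"z": 0.06,"ax": 0,"ay": 0,"az": 0},
    {"x": 0,"y": 0.5,"z": 0.03,"ax": 0,"ay": 0,"az": 0},
    {"x": 0,"y": 0.5,"z": 0,"ax": 0,"ay": 0,"az": 0}
  ]
}}

```text
time: 20.27
tool_pos: [0.5947, -0.0687, 0.0232]
tool_rot: [0.52, 0.478, 0.518, -0.482]
contact_force: [-2.5, -13.6, 0.1]
gripper_width: 1.002
```

```bash
python3 chk2.py 2>/dev/null
```

```text
[ 0.5947 -0.0687  0.0232] [ -2.4632 -13.6396   0.1289] [-1.9844  0.3305  0.6267]
holes 31 size (133.4558868408203, 107.1860122680664) centre [ 0.5852 -0.0039] yaw of y-side deg 4.906432151794434 mean [0.5876 0.0126]
yaw 5.028984231881942 collar gap along 3.17325313675668 need +r -0.9430277828881215 tip need +r -0.3379880785365776
```

>>> {"method": "drive_tool", "body": {
  "series": [
    {"x": 0,"y": 0,"z": 0.6,"ax": 0,"ay": 0,"az": 0},
    {"x": 0,"y": -0.8,"z": 0.8,"ax": 0,"ay": 0,"az": 0},
    {"x": 0,"y": -1.55,"z": 0.8,"ax": 0,"ay": 0,"az": 0},
    {"x": 0,"y": -1.55,"z": 0.8,"ax": 0,"ay": 0,"az": 0},
    {"x": 0,"y": -1.55,"z": 0.8,"ax": 0,"ay": 0,"az": 0}
  ],
  "hand": 0
}}

```text
time: 20.73
tool_pos: [0.5575, -0.0886, 0.023]
tool_rot: [0.518, 0.482, 0.518, -0.481]
contact_force: [0.7, -0.0, 0.8]
gripper_width: 0.302
```

>>> {"method": "drive_tool", "body": {
  "series": [
    {"x": 0,"y": 0,"z": 0,"ax": 0,"ay": 0,"az": 0},
    {"x": 0,"y": 0,"z": -0.3,"ax": 0,"ay": 0,"az": 0},
    {"x": 0,"y": 0,"z": -0.55,"ax": 0,"ay": 0,"az": 0},
    {"x": 0,"y": 0,"z": -0.65,"ax": 0,"ay": 0,"az": 0},
    {"x": 0,"y": 0,"z": -0.75,"ax": 0,"ay": 0,"az": 0}
  ]
}}

```text
time: 21.15
tool_pos: [0.5565, -0.0715, 0.0233]
tool_rot: [0.52, 0.479, 0.518, -0.482]
contact_force: [-1.9, -13.7, -0.5]
gripper_width: 0.002
```

```bash
python3 chk2.py 2>/dev/null
```

```text
[ 0.5565 -0.0715  0.0233] [ -1.9237 -13.709   -0.469 ] [-2.0595  0.2879  0.0524]
holes 32 size (132.351806640625, 83.93383026123047) centre [0.5843 0.0077] yaw of y-side deg 4.948645114898682 mean [0.5881 0.012 ]
yaw 4.9694014656138386 collar gap along 3.094346245903696 need +r -0.7739447175524141 tip need +r -0.22609982991843033
```

>>> {"method": "drive_tool", "body": {
  "series": [
    {"x": 0,"y": 0,"z": -0.08,"ax": 0,"ay": 0,"az": 0},
    {"x": 0,"y": 0,"z": -0.14,"ax": 0,"ay": 0,"az": 0},
    {"x": 0,"y": 0,"z": -0.14,"ax": 0,"ay": 0,"az": 0}
  ]
}}

```text
time: 21.45
tool_pos: [0.5555, -0.0715, 0.0234]
tool_rot: [0.521, 0.477, 0.516, -0.484]
contact_force: [-3.4, -17.6, -0.4]
gripper_width: -0.002
```

```bash
python3 chk2.py 2>/dev/null
```

```text
[ 0.5555 -0.0715  0.0234] [ -3.4303 -17.5615  -0.3709] [-2.7133  0.5845  0.0838]
holes 33 size (132.1615447998047, 107.39493560791016) centre [ 0.5848 -0.0037] yaw of y-side deg 4.845797538757324 mean [0.5861 0.0098]
yaw 4.6457778746291245 collar gap along 2.911015658387127 need +r -0.540377614788448 tip need +r -0.30319493045531254
```

>>> {"method": "drive_tool", "body": {
  "series": [
    {"x": 0,"y": 0,"z": 0.8,"ax": 0,"ay": 0,"az": 0},
    {"x": 0,"y": 1.4,"z": 0.8,"ax": 0,"ay": 0,"az": 0},
    {"x": 0,"y": 2.7,"z": 0.6,"ax": 0,"ay": 0,"az": 0},
    {"x": 0,"y": 2.7,"z": 0.4,"ax": 0,"ay": 0,"az": 0},
    {"x": 0,"y": 2.7,"z": 0.25,"ax": 0,"ay": 0,"az": 0}
  ]
}}

```text
time: 21.92
tool_pos: [0.6249, -0.0672, 0.0229]
tool_rot: [0.518, 0.481, 0.519, -0.481]
contact_force: [-0.4, 0.9, -0.4]
gripper_width: 0.002
```

>>> {"method": "drive_tool", "body": {
  "series": [
    {"x": 0,"y": 0,"z": -0.1,"ax": 0,"ay": 0,"az": 0},
    {"x": 0,"y": 0,"z": -0.2,"ax": 0,"ay": 0,"az": 0},
    {"x": 0,"y": 0,"z": -0.25,"ax": 0,"ay": 0,"az": 0}
  ]
}}

```text
time: 22.17
tool_pos: [0.6233, -0.0658, 0.0236]
tool_rot: [0.521, 0.479, 0.516, -0.483]
contact_force: [2.9, -16.2, -2.4]
gripper_width: -0.002
```

```bash
python3 chk2.py 2>/dev/null
```

```text
[ 0.6233 -0.0658  0.0236] [  2.8654 -16.2061  -2.3691] [-2.6205 -0.3847 -0.0283]
holes 27 size (132.16676330566406, 104.32638549804688) centre [ 0.5842 -0.0022] yaw of y-side deg 4.400380611419678 mean [0.5879 0.0184]
yaw 4.436702005243518 collar gap along 2.764754694759202 need +r -0.38202209831556555 tip need +r -0.3455462701459324
```

>>> {"method": "drive_tool", "body": {
  "series": [
    {"x": 0,"y": 0,"z": 0.8,"ax": 0,"ay": 0,"az": 0},
    {"x": 0,"y": -0.7,"z": 1,"ax": 0,"ay": 0,"az": 0},
    {"x": 0,"y": -1.35,"z": 1,"ax": 0,"ay": 0,"az": 0},
    {"x": 0,"y": -1.35,"z": 1,"ax": 0,"ay": 0,"az": 0},
    {"x": 0,"y": -1.35,"z": 1,"ax": 0,"ay": 0,"az": 0}
  ],
  "hand": 1
}}

```text
time: 22.63
tool_pos: [0.5904, -0.0888, 0.0231]
tool_rot: [0.518, 0.481, 0.518, -0.481]
contact_force: [0.5, 0.6, -0.3]
gripper_width: 0.709
```

```bash
python3 chk2.py 2>/dev/null
python3 - <<'E'
from h import *
go([.5905,-.069,.025],94.4)
E
```

```text
[ 0.5904 -0.0888  0.0231] [ 0.4722  0.5653 -0.3122] [0.0253 0.0424 0.0165]
holes 35 size (132.4806365966797, 84.24679565429688) centre [0.5831 0.0076] yaw of y-side deg 4.4553022384643555 mean [0.583  0.0076]
yaw 4.466463401440283 collar gap along 2.9757045712689965 need +r -0.21598492686406384 tip need +r -0.15093891759308428
shift [-0.0632  0.0281 -0.7916] turn ((array([-0.0312, -0.0003, -0.0069]), 180), array([35.9688, -0.0108,  0.0005])) joints [-0.2736  0.154   1.8069  0.0002  1.1802 -0.3478]
```

>>> {"method": "drive_tool", "body": {
  "series": [
    {"x": 0,"y": 0,"z": -0.3,"ax": 0,"ay": 0,"az": 0},
    {"x": 0,"y": 0,"z": -0.6,"ax": 0,"ay": 0,"az": 0},
    {"x": 0,"y": 0,"z": -0.75,"ax": 0,"ay": 0,"az": 0},
    {"x": 0,"y": 0,"z": -0.85,"ax": 0,"ay": 0,"az": 0},
    {"x": 0,"y": 0,"z": -0.92,"ax": 0,"ay": 0,"az": 0}
  ]
}}

```text
time: 23.1
tool_pos: [0.5903, -0.0683, 0.0234]
tool_rot: [0.52, 0.479, 0.517, -0.482]
contact_force: [1.4, -12.8, -1.6]
gripper_width: 1.003
```

>>> {"method": "drive_tool", "body": {
  "series": [
    {"x": 0,"y": -0.06,"z": 0,"ax": 0,"ay": 0,"az": 0},
    {"x": 0,"y": -0.12,"z": 0,"ax": 0,"ay": 0,"az": 0},
    {"x": 0,"y": -0.06,"z": 0,"ax": 0,"ay": 0,"az": 0},
    {"x": 0,"y": 0,"z": 0,"ax": 0,"ay": 0,"az": 0},
    {"x": 0,"y": 0.06,"z": 0,"ax": 0,"ay": 0,"az": 0}
  ]
}}

```text
time: 23.52
tool_pos: [0.5906, -0.0683, 0.0231]
tool_rot: [0.519, 0.479, 0.518, -0.483]
contact_force: [-6.1, -9.0, 2.8]
gripper_width: 1.001
```

>>> {"method": "drive_tool", "body": {
  "series": [
    {"x": 0,"y": 0.04,"z": 0,"ax": 0.1,"ay": 0,"az": 0},
    {"x": 0,"y": 0,"z": 0,"ax": -0.1,"ay": 0,"az": 0},
    {"x": 0,"y": -0.06,"z": 0,"ax": 0.1,"ay": 0,"az": 0},
    {"x": 0,"y": -0.12,"z": 0,"ax": -0.1,"ay": 0,"az": 0},
    {"x": 0,"y": -0.06,"z": 0,"ax": 0,"ay": 0,"az": 0}
  ]
}}

```text
time: 23.93
tool_pos: [0.5903, -0.0683, 0.0233]
tool_rot: [0.52, 0.48, 0.517, -0.482]
contact_force: [-2.5, -10.0, -0.0]
gripper_width: 1.003
```

```bash
python3 chk2.py 2>/dev/null
```

```text
[ 0.5903 -0.0683  0.0233] [ -2.5317 -10.0358  -0.0227] [-1.4094  0.3195  0.4799]
holes 32 size (132.26226806640625, 113.25344848632812) centre [ 0.5842 -0.0067] yaw of y-side deg 4.323664665222168 mean [0.5867 0.0104]
yaw 4.325886003451531 collar gap along 2.736985963032443 need +r -0.34809129754044393 tip need +r -0.4179960290530388
```

```bash
python3 - 2>/dev/null <<'E'
from h import *
from scipy.optimize import least_squares
S=cams.grab_frame("side");G=cams.grab_frame("top")
def run(name,S,img,Ws,Wt,region,dark):
    pass
img=cv2.imread("pics/fs10.png").astype(float);g0=dict(G,img=cv2.imread("pics/f9.png"));s0=dict(S,img=cv2.imread("pics/fs10.png"))
Wt=box2(g0,u0=325);Ws=box2(s0,u0=250,u1=370,v0=250,v1=350)
def rimpts(img,us,v0,v1):
    P=[]
    for u in us:
        col=img[v0:v1,u];gr=col[:,1]-col[:,2]
        k=[i for i in range(3,len(gr)-1) if gr[i-2:i+1].min()>18 and gr[i+1]<18]
        # last green pixel before dark
        if k:
            i=k[-1];h=np.median(gr[i-3:i])/2
            j=i-1
            while j<len(gr)-1 and gr[j]>h:j+=1
            P.append([u,v0+j-1+(gr[j-1]-h)/(gr[j-1]-gr[j])])
    return np.array(P)
P=rimpts(img,range(281,301),255,300);print(P.round(1).tolist())
yw=np.radians(4.6)
def fit(cam,P,c,e):
    r=np.array([e[1],-e[0]])
    th=np.linspace(0,np.pi,721)
    def res(q):
        m=c+q[0]*e+q[1]*r
        C=np.array([[*(m+.0415*np.cos(t)*r),.047+.0415*np.sin(t)] for t in th]);uv=proj(cam,C)
        d=np.linalg.norm(P[:,None]-uv[None],axis=2);return d.min(1)
    s=least_squares(res,[.074,0]);return s.x,np.abs(res(s.x)).mean()
e=np.array([-np.sin(np.radians(4.4)),np.cos(np.radians(4.4))])
print("side fit: mouth from box centre along, lateral",fit(S,P,Ws.mean(0),e))
# same with top
E
```

```text
holes 35 size (132.5189666748047, 84.27067565917969) centre [0.5826 0.0075] yaw of y-side deg 4.574957370758057 mean [0.5827 0.0077]
holes 35 size (132.47152709960938, 84.36585998535156) centre [0.5847 0.0075] yaw of y-side deg 4.642056465148926 mean [0.5848 0.0076]
[[281.0, 283.7], [282.0, 282.7], [283.0, 281.7], [284.0, 280.7], [285.0, 279.8], [286.0, 279.1], [287.0, 278.3], [288.0, 277.6], [289.0, 277.0], [290.0, 276.3], [291.0, 275.7], [293.0, 275.1], [294.0, 274.7], [295.0, 274.4], [296.0, 274.2], [297.0, 274.2], [298.0, 274.2], [299.0, 274.3]]
side fit: mouth from box centre along, lateral (array([ 0.072 , -0.0026]), np.float64(0.14387981222908178))
```

>>> {"method": "drive_tool", "body": {
  "series": [
    {"x": 0,"y": 0,"z": 0.6,"ax": 0,"ay": 0,"az": 0},
    {"x": 0,"y": 0,"z": 1.8,"ax": 0,"ay": 0,"az": 0},
    {"x": -1.4,"y": 0,"z": 2.2,"ax": 0,"ay": 0,"az": 0},
    {"x": -3,"y": 0,"z": 2.2,"ax": 0,"ay": 0,"az": 0},
    {"x": -4.6,"y": 0,"z": 2.2,"ax": -1.2,"ay": 0,"az": 0}
  ]
}}

```text
time: 24.5
tool_pos: [0.593, -0.1218, 0.1381]
tool_rot: [0.542, 0.453, 0.544, -0.454]
contact_force: [1.5, 0.7, 0.0]
gripper_width: 1.005
```

>>> {"method": "drive_tool", "body": {
  "series": [
    {"x": -1.5,"y": 0,"z": 0,"ax": -1.4,"ay": 0,"az": 0},
    {"x": -3,"y": 0,"z": 0,"ax": -2.8,"ay": 0,"az": 0},
    {"x": -4.5,"y": 0,"z": 0,"ax": -4.2,"ay": 0,"az": 0},
    {"x": -4.9,"y": 0,"z": 0,"ax": -5.6,"ay": 0,"az": 0},
    {"x": -4.9,"y": 0,"z": 0,"ax": -7,"ay": 0,"az": 0}
  ]
}}

```text
time: 24.92
tool_pos: [0.5964, -0.122, 0.2672]
tool_rot: [0.658, 0.268, 0.651, -0.267]
contact_force: [0.1, -0.3, -0.2]
gripper_width: 0.999
```

```bash
python3 - 2>/dev/null <<'E'
from h import *
go([.57,.1745,.25],4.4);print(pose()[0])
g=cams.grab_frame("top");W=box2(g,u0=325)
cv2.imwrite("pics/top13.png",cv2.resize(g["img"][225:310,230:350],None,fx=6,fy=6,interpolation=cv2.INTER_CUBIC))
hsv=cv2.cvtColor(g["img"],cv2.COLOR_BGR2HSV);m=((hsv[...,0]<8)|(hsv[...,0]>172))&(hsv[...,1]>150)&(hsv[...,2]>80);m=m.astype(np.uint8);m[:, :255]=0;m[:,290:]=0;m[:235]=0;m[300:]=0
ys,xs=np.nonzero(m);print(len(xs),xs.mean(),ys.mean(),xs.min(),xs.max(),ys.min(),ys.max());r=cv2.minAreaRect(np.c_[xs,ys].astype(np.float32));print(r)
for z in(.153,.159,.165):print(z,ray(g,[r[0]],z))
E
```

```text
shift [ 0.6464  7.7301 -9.0579] turn ((array([-9.7589,  0.1173, -0.0083]), 0), array([26.2407, -0.0101, -0.1431])) joints [-0.3241 -0.0255  1.5731  0.0005  1.584  -1.1201]
[ 0.5964 -0.122   0.2672]
holes 35 size (132.32188415527344, 84.39375305175781) centre [0.5831 0.0077] yaw of y-side deg 4.304340362548828 mean [0.583  0.0078]
138 269.77536231884056 269.5144927536232 267 273 257 282
((269.7069091796875, 269.4827575683594), (25.16278076171875, 5.481002330780029), 85.2363510131836)
0.153 [[0.5699 0.1758 0.153 ]]
0.159 [[0.5702 0.1753 0.159 ]]
0.165 [[0.5705 0.1747 0.165 ]]
```

View pics/top13.png

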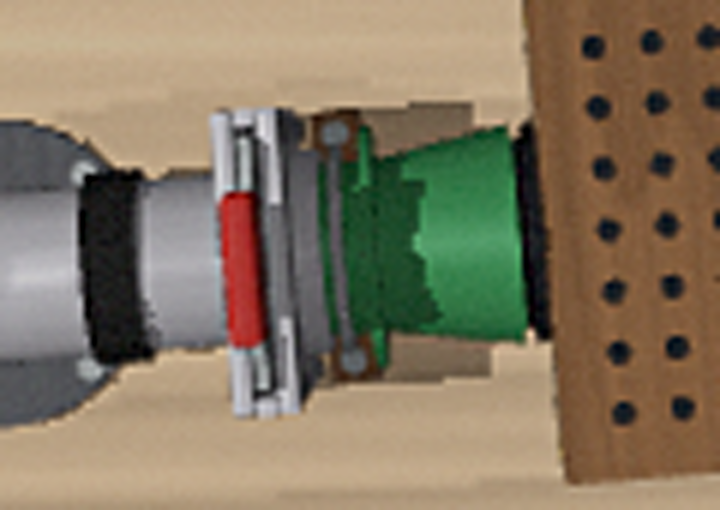

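>>> {"method": "drive_tool", "body": {
  "series": [
    {"x": 0,"y": 1,"z": -1.2,"ax": -1.4,"ay": 0,"az": 0},
    {"x": 0,"y": 2,"z": -2.4,"ax": -2.8,"ay": 0,"az": 0},
    {"x": 0,"y": 3,"z": -3.6,"ax": -4.2,"ay": 0,"az": 0},
    {"x": 0,"y": 4,"z": -4.8,"ax": -5.6,"ay": 0,"az": 0},
    {"x": 0,"y": 5.1,"z": -6,"ax": -7,"ay": 0,"az": 0}
  ]
}}

```text
time: 25.38
tool_pos: [0.5763, 0.0765, 0.2598]
tool_rot: [0.704, 0.059, 0.705, -0.059]
contact_force: [1.3, 0.4, -0.2]
gripper_width: 0.997
```

```bash
python3 - 2>/dev/null <<'E'
from h import *
go([.5702,.1753,.24],4.4)
E
```

```text
shift [ 0.7933  3.856  -0.9   ] turn ((array([-2.7994, -0.0165, -0.0018]), 0), array([33.2006, -0.0027,  0.0241])) joints [ 0.0039 -0.0799  1.6376  0.0002  1.5853 -1.3994]
```

>>> {"method": "drive_tool", "body": {
  "series": [
    {"x": 0,"y": 1.3,"z": -0.3,"ax": -1.4,"ay": 0,"az": 0},
    {"x": 0.2,"y": 2.6,"z": -0.6,"ax": -2.8,"ay": 0,"az": 0},
    {"x": 0.4,"y": 3.6,"z": -0.8,"ax": -2.8,"ay": 0,"az": 0},
    {"x": 0.8,"y": 3.86,"z": -0.9,"ax": -2.8,"ay": 0,"az": 0},
    {"x": 0.8,"y": 3.86,"z": -0.9,"ax": -2.8,"ay": 0,"az": 0}
  ]
}}

```text
time: 25.8
tool_pos: [0.5696, 0.1754, 0.2373]
tool_rot: [0.705, -0.027, 0.708, 0.026]
contact_force: [-1.0, -1.3, -0.5]
gripper_width: 1.0
```

```bash
python3 - 2>/dev/null <<'E'
from h import *
go([.5702,.1753,.127],4.4)
s=cams.grab_frame("side");cv2.imwrite("pics/side14.png",cv2.resize(s["img"][120:330,160:380],None,fx=3,fy=2.8,interpolation=cv2.INTER_CUBIC))
E
```

```text
shift [ 4.4111 -0.0026  0.0467] turn ((array([-0.0182, -0.0604,  0.0036]), 0), array([35.9816,  0.0056,  0.0949])) joints [ 0.1737 -0.0334  1.6299  0.0002  1.5503 -1.4723]
```

View pics/side14.png

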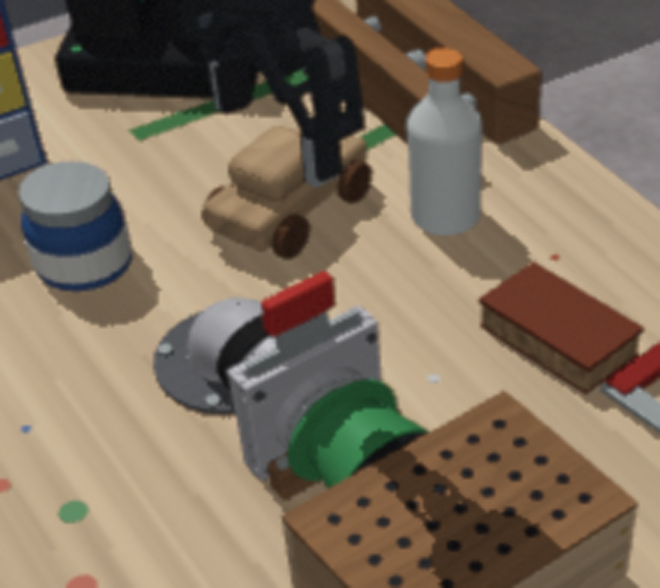

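>>> {"method": "drive_tool", "body": {
  "series": [
    {"x": 1.2,"y": 0,"z": 0.04,"ax": 0,"ay": 0,"az": 0},
    {"x": 2.4,"y": 0,"z": 0.04,"ax": 0,"ay": 0,"az": 0},
    {"x": 3.4,"y": 0,"z": 0.04,"ax": 0,"ay": 0,"az": 0},
    {"x": 4.1,"y": 0,"z": 0.04,"ax": 0,"ay": 0,"az": 0},
    {"x": 4.4,"y": 0,"z": 0.04,"ax": 0,"ay": 0,"az": 0}
  ]
}}

```text
time: 26.27
tool_pos: [0.5705, 0.1719, 0.1269]
tool_rot: [0.705, -0.025, 0.709, 0.025]
contact_force: [-0.7, -0.8, -0.1]
gripper_width: 0.999
```

```bash
python3 - 2>/dev/null <<'E'
from h import *
go([.5702,.1753,.127],4.4)
g=cams.grab_frame("top");W=box2(g,u0=325)
cv2.imwrite("pics/top15.png",cv2.resize(g["img"][200:330,200:400],None,fx=4,fy=4,interpolation=cv2.INTER_CUBIC))
s=cams.grab_frame("side");cv2.imwrite("pics/side15.png",cv2.resize(s["img"][150:330,180:360],None,fx=3.3,fy=3.3,interpolation=cv2.INTER_CUBIC))
E
```

```text
shift [-0.0052  0.1385 -0.0035] turn ((array([-0.068 , -0.0669,  0.0119]), 0), array([35.9319,  0.0186,  0.1048])) joints [ 0.168   0.0397  1.7428 -0.0005  1.365  -1.4736]
holes 29 size (132.15969848632812, 84.43052673339844) centre [0.5831 0.0079] yaw of y-side deg 4.389381408691406 mean [0.5895 0.0108]
```

View pics/side15.png

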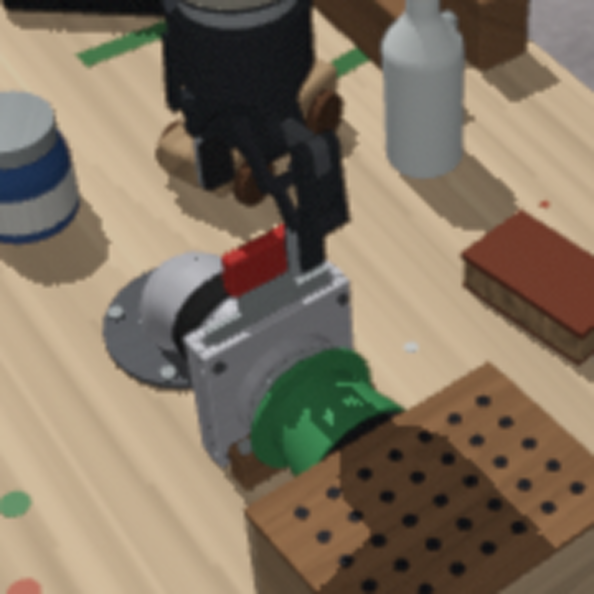

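>>> {"method": "drive_tool", "body": {
  "series": [
    {"x": 0,"y": 0.13,"z": 0,"ax": 0,"ay": 0,"az": 0},
    {"x": 0,"y": 0.13,"z": 0,"ax": 0,"ay": 0,"az": 0},
    {"x": 0,"y": 0.13,"z": 0,"ax": 0,"ay": 0,"az": 0},
    {"x": 0,"y": 0.13,"z": 0,"ax": 0,"ay": 0,"az": 0},
    {"x": 0,"y": 0.13,"z": 0,"ax": 0,"ay": 0,"az": 0}
  ],
  "hand": 0
}}

```text
time: 26.78
tool_pos: [0.5727, 0.1775, 0.1318]
tool_rot: [0.707, -0.026, 0.706, 0.026]
contact_force: [-0.1, -0.3, 0.3]
gripper_width: 0.297
```

>>> {"method": "drive_tool", "body": {
  "series": [
    {"x": 0,"y": 0,"z": 0,"ax": 0,"ay": 0,"az": 0},
    {"x": 0,"y": 0,"z": 0,"ax": 0,"ay": 0,"az": 0},
    {"x": 0,"y": 0,"z": 0,"ax": 0,"ay": 0,"az": 0},
    {"x": 0,"y": 0,"z": 0,"ax": 0,"ay": 0,"az": 0}
  ]
}}

```text
time: 27.12
tool_pos: [0.572, 0.1774, 0.1307]
tool_rot: [0.707, -0.026, 0.707, 0.026]
contact_force: [0.9, -0.3, -0.4]
gripper_width: 0.001
```

```bash
python3 - 2>/dev/null <<'E'
from h import *
g=cams.grab_frame("top")
cv2.imwrite("pics/top16.png",cv2.resize(g["img"][200:330,200:400],None,fx=4,fy=4,interpolation=cv2.INTER_CUBIC))
s=cams.grab_frame("side");cv2.imwrite("pics/side16.png",cv2.resize(s["img"][180:300,200:330],None,fx=5,fy=5,interpolation=cv2.INTER_CUBIC))
print(proj(s,[[.572,.1774,.1307],[.5702,.1753,.160],[.5702,.1753,.145]]) )
E
```

```text
[[259.2696 233.2546]
 [257.8055 223.4988]
 [258.4293 229.0537]]
```

View pics/side16.png

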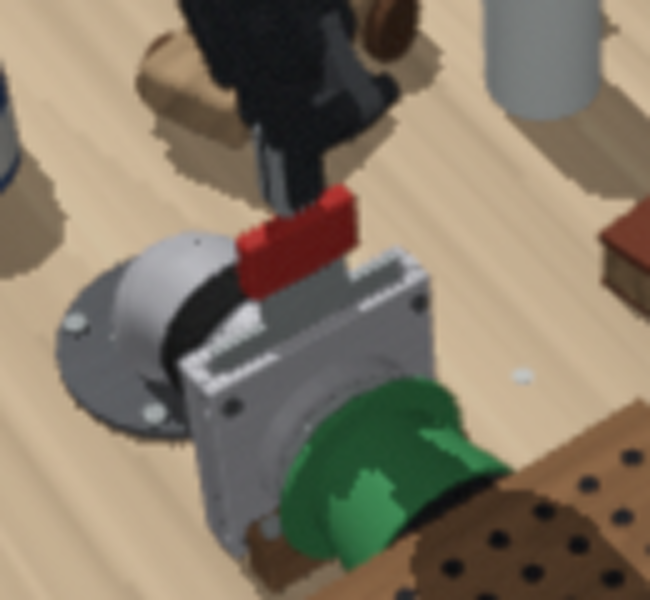

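View pics/top16.png

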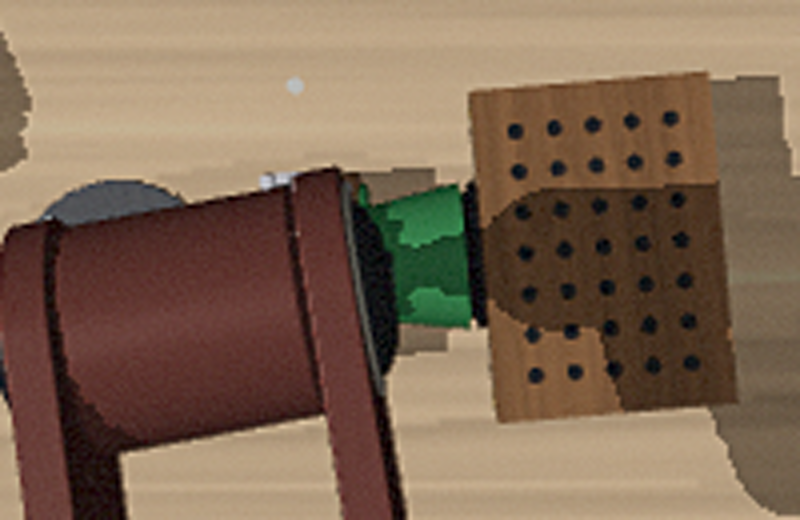

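```bash
python3 - 2>/dev/null <<'E'
from h import *
s=cams.grab_frame("side")
z=lambda P:(proj(s,P)-[200,180])*5
for h in(.131,.15,.17,.19):print(h,z([[.572,.1774,h]]))
print("tab ends top",z([[.5702+.026,.1773,.160],[.5702-.026,.1733,.160]]),"bottom",z([[.5702+.026,.1773,.130],[.5702-.026,.1733,.130]]))
print("open front tip",(proj(s,[[.5735,.133,.140],[.567,.214,.14]])-[180,150])*3.3)
i=s["img"][205:245,230:290];cv2.imwrite("pics/side17.png",cv2.resize(np.clip(i*1.6,0,255).astype(np.uint8),None,fx=12,fy=12,interpolation=cv2.INTER_CUBIC))
print(pose()[2]["gripper_width"],pose()[0])
E
```

```text
0.131 [[296.288  265.7353]]
0.15 [[292.4336 231.1811]]
0.17 [[288.2556 193.7254]]
0.19 [[283.948  155.1081]]
tab ends top [[344.297  188.7309]
 [232.4027 246.9628]] bottom [[349.1776 243.6516]
 [239.9217 301.8873]]
open front tip [[300.9242 306.8101]
 [222.9908 232.0986]]
-0.003860607940734751 [0.572  0.1773 0.1306]
```

View pics/side17.png

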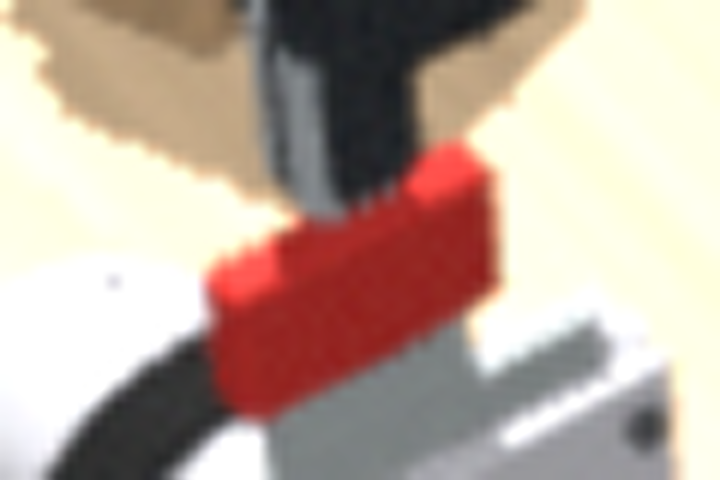

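```bash
python3 - 2>/dev/null <<'E'
from h import *
s=cams.grab_frame("side")
for z in(.029,.042,.055,.07):print(z,((proj(s,[[.5921-.045,-.0715,z],[.5921+.045,-.0646,z]])-[200,180])*3).round())
t,R,st=pose();print(t,R.as_matrix()[:,0],st["joint_pos"],st["contact_force"])
E
```

```text
0.029 [[361. 533.]
 [471. 455.]]
0.042 [[361. 522.]
 [472. 443.]]
0.055 [[361. 510.]
 [474. 431.]]
0.07 [[362. 496.]
 [475. 417.]]
[0.572  0.1773 0.1306] [-0.0002 -0.0001 -1.    ] [ 0.1764  0.0392  1.7368 -0.      1.3658 -1.4684] [-0.3894 -0.3845  0.3154]
```

>>> {"method": "drive_tool", "body": {
  "series": [
    {"x": -1.5,"y": 0,"z": 0,"ax": 0,"ay": 0,"az": 0},
    {"x": -3,"y": -0.5,"z": 0,"ax": 1,"ay": 0,"az": 0},
    {"x": -3.6,"y": -1.8,"z": 0,"ax": 2.4,"ay": 0,"az": 0},
    {"x": -3.6,"y": -3.3,"z": 0,"ax": 3.8,"ay": 0,"az": 0},
    {"x": -3.6,"y": -4.8,"z": 0,"ax": 5.2,"ay": 0,"az": 0}
  ]
}}

```text
time: 27.73
tool_pos: [0.5821, 0.0569, 0.2235]
tool_rot: [0.696, 0.135, 0.692, -0.135]
contact_force: [0.1, -0.1, 0.0]
gripper_width: 0.004
```

```bash
python3 - 2>/dev/null <<'E'
from h import *
go([.593,-.13,.2],94.4)
E
```

```text
shift [ 0.9435 -6.7695  3.1997] turn ((array([12.7214,  0.036 , -0.0449]), 180), array([-23.2785,   0.051 ,   0.0408])) joints [-0.0298 -0.061   1.6794 -0.0001  1.5184 -1.2167]
```

>>> {"method": "drive_tool", "body": {
  "series": [
    {"x": 0,"y": -1.4,"z": 0.6,"ax": 1.4,"ay": 0,"az": 0},
    {"x": 0,"y": -2.8,"z": 1.3,"ax": 2.8,"ay": 0,"az": 0},
    {"x": 0,"y": -4.2,"z": 2,"ax": 4.2,"ay": 0,"az": 0},
    {"x": 0.3,"y": -5.6,"z": 2.7,"ax": 5.6,"ay": 0,"az": 0},
    {"x": 0.6,"y": -6.7,"z": 3.2,"ax": 7,"ay": 0,"az": 0}
  ]
}}

```text
time: 28.15
tool_pos: [0.5935, -0.1306, 0.2063]
tool_rot: [0.622, 0.338, 0.62, -0.338]
contact_force: [-0.3, 0.2, -0.1]
gripper_width: -0.0
```

```bash
python3 - 2>/dev/null <<'E'
from h import *
go([.596,-.12,.03],94.4)
E
```

```text
shift [ 7.053   0.3072 -0.3161] turn ((array([ 5.6839,  0.0199, -0.0148]), 180), array([-30.3161,   0.02  ,   0.0268])) joints [-0.3387  0.0044  1.6438 -0.0006  1.4914 -0.9114]
```

>>> {"method": "drive_tool", "body": {
  "series": [
    {"x": 1.3,"y": 0.2,"z": 0,"ax": 1.4,"ay": 0,"az": 0},
    {"x": 2.6,"y": 0.2,"z": 0,"ax": 2.8,"ay": 0,"az": 0},
    {"x": 3.9,"y": 0.2,"z": 0,"ax": 4.2,"ay": 0,"az": 0},
    {"x": 5.2,"y": 0.2,"z": 0,"ax": 5.6,"ay": 0,"az": 0},
    {"x": 6,"y": 0.2,"z": 0,"ax": 5.68,"ay": 0,"az": 0}
  ]
}}

```text
time: 28.57
tool_pos: [0.595, -0.1242, 0.0515]
tool_rot: [0.518, 0.479, 0.521, -0.48]
contact_force: [-0.5, -0.4, -0.5]
gripper_width: 0.004
```

>>> {"method": "drive_tool", "body": {
  "series": [
    {"x": 0.5,"y": 0,"z": 0,"ax": 0,"ay": 0,"az": 0},
    {"x": 1,"y": 0,"z": 0,"ax": 0,"ay": 0,"az": 0},
    {"x": 1.3,"y": 0,"z": 0,"ax": 0,"ay": 0,"az": 0},
    {"x": 1.3,"y": 0,"z": 0,"ax": 0,"ay": 0,"az": 0}
  ]
}}

```text
time: 28.9
tool_pos: [0.5969, -0.1246, 0.0222]
tool_rot: [0.52, 0.478, 0.521, -0.479]
contact_force: [-1.2, -0.4, -0.3]
gripper_width: 0.002
```

```bash
python3 - 2>/dev/null <<'E'
from h import *
go([.5912,-.072,.01],94.4);print(pose()[0])
s=cams.grab_frame("side");cv2.imwrite("pics/side18.png",cv2.resize(s["img"][220:400,240:460],None,fx=3.5,fy=3.3,interpolation=cv2.INTER_CUBIC))
p=pose()[0]
for dz in(0,.02,.03,.04):print(dz,((proj(s,[p+[0,0,dz]])-[240,220])*[3.5,3.3]))
E
```

```text
shift [ 0.4892 -0.0467 -2.1166] turn ((array([ 0.0928, -0.0064,  0.0163]), 180), array([-35.9072,  -0.0256,  -0.01  ])) joints [-0.3278  0.1828  1.7765 -0.0001  1.1838 -0.4127]
[ 0.5969 -0.1246  0.0222]
0 [[420.0522 484.2814]]
0.02 [[422.7514 465.2434]]
0.03 [[424.1346 455.4872]]
0.04 [[425.541  445.5675]]
```

View pics/side18.png

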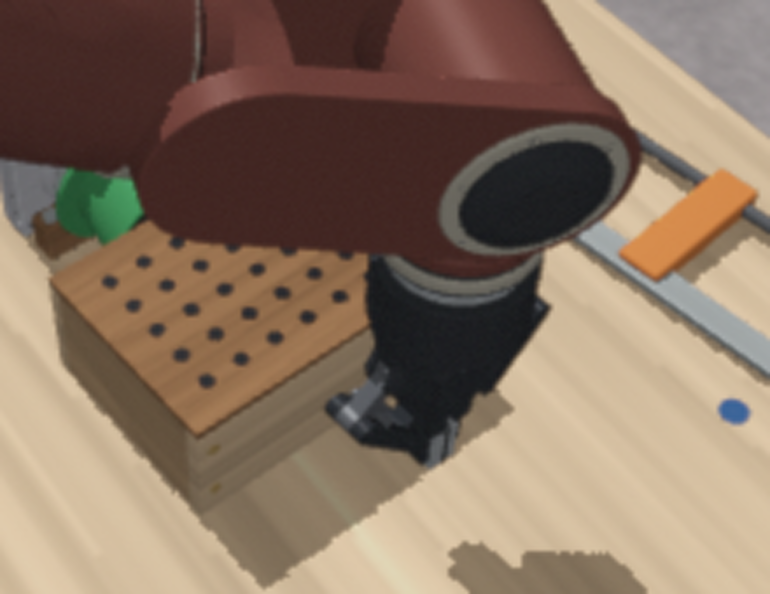

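>>> {"method": "drive_tool", "body": {
  "series": [
    {"x": 0.2,"y": 0,"z": 0,"ax": 0.09,"ay": 0,"az": 0},
    {"x": 0.4,"y": 0,"z": 0,"ax": 0.09,"ay": 0,"az": 0},
    {"x": 0.4,"y": 0,"z": 0,"ax": 0.09,"ay": 0,"az": 0}
  ]
}}

```text
time: 29.2
tool_pos: [0.5973, -0.1248, 0.0131]
tool_rot: [0.519, 0.48, 0.519, -0.48]
contact_force: [-0.4, 1.1, -0.2]
gripper_width: -0.003
```

>>> {"method": "drive_tool", "body": {
  "series": [
    {"x": 0.15,"y": 0,"z": 0,"ax": 0,"ay": 0,"az": 0},
    {"x": 0.25,"y": 0,"z": 0,"ax": 0,"ay": 0,"az": 0},
    {"x": 0.25,"y": 0,"z": 0,"ax": 0,"ay": 0,"az": 0}
  ]
}}

```text
time: 29.45
tool_pos: [0.5969, -0.1247, 0.0063]
tool_rot: [0.519, 0.48, 0.519, -0.481]
contact_force: [-0.4, -0.6, -0.3]
gripper_width: -0.002
```

>>> {"method": "drive_tool", "body": {
  "series": [
    {"x": 0.1,"y": 0,"z": 0,"ax": 0,"ay": 0,"az": 0},
    {"x": 0.15,"y": 0,"z": 0,"ax": 0,"ay": 0,"az": 0},
    {"x": 0.15,"y": 0,"z": 0,"ax": 0,"ay": 0,"az": 0}
  ]
}}

```text
time: 29.7
tool_pos: [0.5971, -0.1247, 0.0028]
tool_rot: [0.519, 0.48, 0.519, -0.481]
contact_force: [-0.4, -0.5, 0.3]
gripper_width: -0.001
```

>>> {"method": "drive_tool", "body": {
  "series": [
    {"x": 0.1,"y": 0,"z": 0,"ax": 0,"ay": 0,"az": 0},
    {"x": 0.2,"y": 0,"z": 0,"ax": 0,"ay": 0,"az": 0},
    {"x": 0.2,"y": 0,"z": 0,"ax": 0,"ay": 0,"az": 0}
  ]
}}

```text
time: 29.95
tool_pos: [0.5969, -0.1247, -0.0025]
tool_rot: [0.518, 0.48, 0.519, -0.481]
contact_force: [-0.9, 1.4, -0.3]
gripper_width: -0.002
```

>>> {"method": "drive_tool", "body": {
  "series": [
    {"x": 0.1,"y": 0,"z": 0,"ax": 0,"ay": 0,"az": 0},
    {"x": 0.2,"y": 0,"z": 0,"ax": 0,"ay": 0,"az": 0},
    {"x": 0.2,"y": 0,"z": 0,"ax": 0,"ay": 0,"az": 0}
  ]
}}

```text
time: 30.2
tool_pos: [0.5969, -0.1246, -0.0075]
tool_rot: [0.518, 0.48, 0.519, -0.481]
contact_force: [0.2, -0.2, -1.0]
gripper_width: -0.0
```

>>> {"method": "drive_tool", "body": {
  "series": [
    {"x": 0.1,"y": 0,"z": 0,"ax": 0,"ay": 0,"az": 0},
    {"x": 0.2,"y": 0,"z": 0,"ax": 0,"ay": 0,"az": 0},
    {"x": 0.2,"y": 0,"z": 0,"ax": 0,"ay": 0,"az": 0}
  ]
}}

```text
time: 30.45
tool_pos: [0.5969, -0.1247, -0.0125]
tool_rot: [0.518, 0.48, 0.519, -0.481]
contact_force: [0.0, 0.9, 0.1]
gripper_width: -0.003
```

>>> {"method": "drive_tool", "body": {
  "series": [
    {"x": 0.1,"y": 0,"z": 0,"ax": 0,"ay": 0,"az": 0},
    {"x": 0.1,"y": 0,"z": 0,"ax": 0,"ay": 0,"az": 0}
  ]
}}

```text
time: 30.62
tool_pos: [0.5971, -0.1247, -0.0148]
tool_rot: [0.519, 0.48, 0.519, -0.481]
contact_force: [-0.3, 0.2, 0.8]
gripper_width: 0.0
```

```bash
python3 - 2>/dev/null <<'E'
from h import *
s=cams.grab_frame("side");cv2.imwrite("pics/side19.png",cv2.resize(s["img"][300:390,320:440],None,fx=6,fy=6,interpolation=cv2.INTER_CUBIC))
p=pose()[0];print(p)
for dz in(0,.01,.02,.03):print(dz,((proj(s,[p+[0,0,dz]])-[320,300])*6))
E
```

```text
[ 0.5971 -0.1247 -0.0146]
0 [[230.1821 463.9342]]
0.01 [[232.3295 447.7861]]
0.02 [[234.5111 431.3799]]
0.03 [[236.7278 414.7094]]
```

View pics/side19.png

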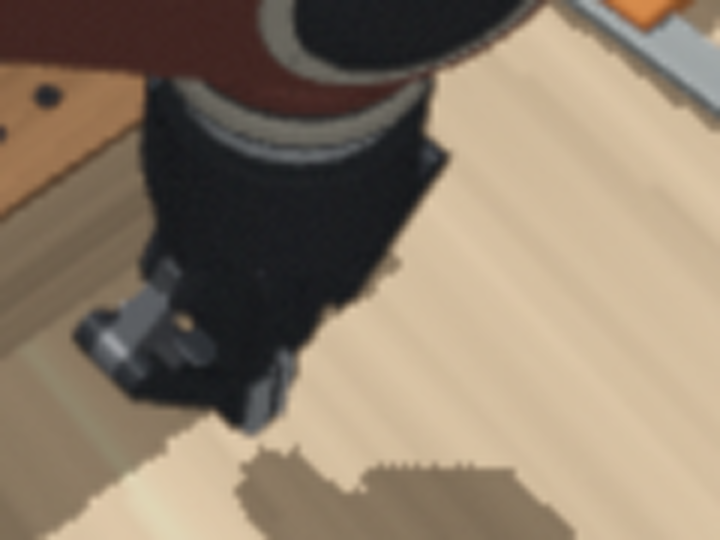

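>>> {"method": "drive_tool", "body": {
  "series": [
    {"x": -0.45,"y": 0,"z": -0.4,"ax": 0,"ay": 0,"az": 0},
    {"x": -0.45,"y": -0.05,"z": -1,"ax": 0,"ay": 0,"az": 0},
    {"x": -0.45,"y": -0.05,"z": -1.5,"ax": 0,"ay": 0,"az": 0},
    {"x": -0.45,"y": -0.05,"z": -1.8,"ax": 0,"ay": 0,"az": 0},
    {"x": -0.45,"y": -0.05,"z": -2.1,"ax": 0,"ay": 0,"az": 0}
  ]
}}

```text
time: 31.08
tool_pos: [0.5918, -0.0708, -0.003]
tool_rot: [0.519, 0.48, 0.519, -0.48]
contact_force: [0.5, -0.0, 0.6]
gripper_width: 0.002
```

>>> {"method": "drive_tool", "body": {
  "series": [
    {"x": 0,"y": 0,"z": -0.08,"ax": 0,"ay": 0,"az": 0},
    {"x": 0,"y": 0,"z": -0.16,"ax": 0,"ay": 0,"az": 0},
    {"x": 0,"y": 0,"z": -0.22,"ax": 0,"ay": 0,"az": 0},
    {"x": 0,"y": 0,"z": -0.28,"ax": 0,"ay": 0,"az": 0}
  ]
}}

```text
time: 31.42
tool_pos: [0.5923, -0.0712, -0.0024]
tool_rot: [0.522, 0.477, 0.516, -0.483]
contact_force: [0.4, -24.6, -1.2]
gripper_width: -0.0
```

```bash
python3 chk2.py 2>/dev/null
```

```text
[ 0.5923 -0.0712 -0.0024] [  0.434  -24.5595  -1.186 ] [-3.1463 -0.0274  0.0435]
holes 31 size (132.9383087158203, 102.8261489868164) centre [ 0.5837 -0.0015] yaw of y-side deg 4.408942699432373 mean [0.5863 0.0129]
yaw 4.382813562480833 collar gap along 2.7719452679134897 need +r -0.4034973207840011 tip need +r -0.41875304265281427
```

>>> {"method": "drive_tool", "body": {
  "series": [
    {"x": 0,"y": 0,"z": 0.6,"ax": 0,"ay": 0,"az": 0},
    {"x": 0,"y": 0,"z": 1.8,"ax": 0,"ay": 0,"az": 0},
    {"x": -1.4,"y": 0,"z": 2.2,"ax": 0,"ay": 0,"az": 0},
    {"x": -3,"y": 0,"z": 2.2,"ax": 0,"ay": 0,"az": 0},
    {"x": -4.6,"y": 0,"z": 2.2,"ax": -1.2,"ay": 0,"az": 0}
  ]
}}

```text
time: 31.88
tool_pos: [0.5944, -0.1206, 0.1116]
tool_rot: [0.542, 0.452, 0.545, -0.453]
contact_force: [1.1, -1.1, 1.0]
gripper_width: -0.0
```

>>> {"method": "drive_tool", "body": {
  "series": [
    {"x": -1.6,"y": 0,"z": 0,"ax": -1.4,"ay": 0,"az": 0},
    {"x": -3.2,"y": 0,"z": 0,"ax": -2.8,"ay": 0,"az": 0},
    {"x": -4.8,"y": 0,"z": 0,"ax": -4.2,"ay": 0,"az": 0},
    {"x": -5.8,"y": 0,"z": 0,"ax": -5.6,"ay": 0,"az": 0},
    {"x": -5.8,"y": 0,"z": 0,"ax": -7,"ay": 0,"az": 0}
  ],
  "hand": 1
}}

```text
time: 32.3
tool_pos: [0.599, -0.121, 0.266]
tool_rot: [0.66, 0.267, 0.65, -0.266]
contact_force: [0.1, 0.2, 1.8]
gripper_width: 0.709
```

```bash
python3 - 2>/dev/null <<'E'
from h import *
go([.5702,.1753,.25],4.4);print(pose()[0])
g=cams.grab_frame("top");W=box2(g,u0=325)
E
```

```text
shift [ 0.5781  7.6852 -9.0995] turn ((array([-9.7258,  0.1567, -0.0085]), 0), array([26.2735, -0.0103, -0.1912])) joints [-0.3212 -0.0221  1.5719  0.0004  1.5785 -1.1201]
[ 0.599 -0.121  0.266]
holes 35 size (132.2674102783203, 84.22135925292969) centre [0.5833 0.0077] yaw of y-side deg 4.470726490020752 mean [0.5832 0.0077]
```

>>> {"method": "drive_tool", "body": {
  "series": [
    {"x": 0,"y": 1,"z": -1.2,"ax": -1.4,"ay": 0,"az": 0},
    {"x": 0,"y": 2,"z": -2.4,"ax": -2.8,"ay": 0,"az": 0},
    {"x": 0,"y": 3,"z": -3.6,"ax": -4.2,"ay": 0,"az": 0},
    {"x": 0,"y": 4,"z": -4.8,"ax": -5.6,"ay": 0,"az": 0},
    {"x": 0,"y": 5.1,"z": -6,"ax": -7,"ay": 0,"az": 0}
  ]
}}

```text
time: 32.77
tool_pos: [0.5771, 0.0774, 0.2552]
tool_rot: [0.704, 0.058, 0.706, -0.058]
contact_force: [0.5, 0.9, -0.1]
gripper_width: 1.0
```

```bash
python3 - 2>/dev/null <<'E'
from h import *
go([.5702,.1753,.24],4.4)
E
```

```text
shift [ 0.6107  3.8159 -0.9132] turn ((array([-2.7681, -0.0304, -0.0003]), 0), array([33.2319, -0.0005,  0.0443])) joints [ 0.0055 -0.0752  1.6407  0.0002  1.5787 -1.4005]
```

>>> {"method": "drive_tool", "body": {
  "series": [
    {"x": 0,"y": 1.3,"z": -0.3,"ax": -1.4,"ay": 0,"az": 0},
    {"x": 0.2,"y": 2.6,"z": -0.6,"ax": -2.77,"ay": 0,"az": 0},
    {"x": 0.4,"y": 3.6,"z": -0.8,"ax": -2.77,"ay": 0,"az": 0},
    {"x": 0.6,"y": 3.82,"z": -0.9,"ax": -2.77,"ay": 0,"az": 0},
    {"x": 0.6,"y": 3.82,"z": -0.9,"ax": -2.77,"ay": 0,"az": 0}
  ]
}}

```text
time: 33.18
tool_pos: [0.5704, 0.1751, 0.2389]
tool_rot: [0.705, -0.027, 0.708, 0.026]
contact_force: [-0.3, 0.4, -1.0]
gripper_width: 1.0
```

>>> {"method": "drive_tool", "body": {
  "series": [
    {"x": 1.2,"y": 0,"z": 0,"ax": 0,"ay": 0,"az": 0},
    {"x": 2.4,"y": 0,"z": 0,"ax": 0,"ay": 0,"az": 0},
    {"x": 3.4,"y": 0,"z": 0,"ax": 0,"ay": 0,"az": 0},
    {"x": 4.2,"y": 0,"z": 0,"ax": 0,"ay": 0,"az": 0},
    {"x": 4.5,"y": 0,"z": 0,"ax": 0,"ay": 0,"az": 0}
  ]
}}

```text
time: 33.6
tool_pos: [0.5696, 0.1716, 0.1246]
tool_rot: [0.704, -0.026, 0.709, 0.025]
contact_force: [-0.9, -0.2, -0.5]
gripper_width: 1.0
```

```bash
python3 - 2>/dev/null <<'E'
from h import *
go([.5702,.1753,.101],4.4);print(pose()[0])
s=cams.grab_frame("side");cv2.imwrite("pics/side20.png",cv2.resize(s["img"][150:330,180:360],None,fx=3.3,fy=3.3,interpolation=cv2.INTER_CUBIC))
E
```

```text
shift [0.9424 0.1484 0.0414] turn ((array([-0.0653, -0.0864,  0.014 ]), 0), array([35.9344,  0.0219,  0.1354])) joints [ 0.1678  0.0407  1.7457 -0.0005  1.3628 -1.474 ]
[0.5696 0.1716 0.1246]
```

View pics/side20.png

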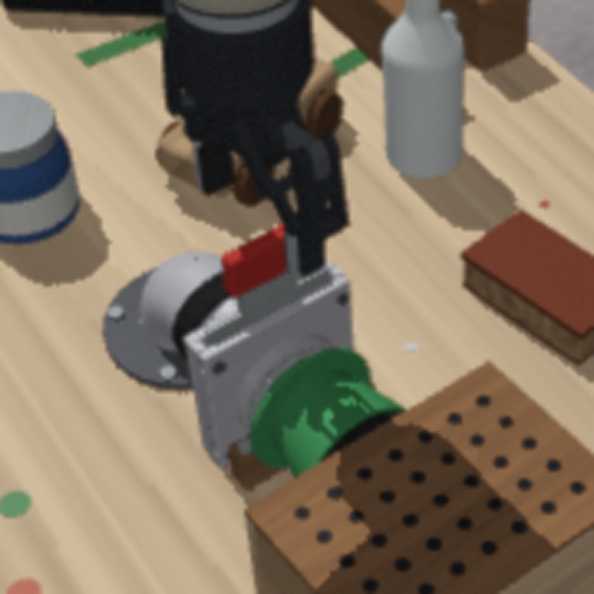

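>>> {"method": "drive_tool", "body": {
  "series": [
    {"x": 0.3,"y": 0,"z": 0,"ax": 0,"ay": 0,"az": 0},
    {"x": 0.6,"y": 0,"z": 0,"ax": 0,"ay": 0,"az": 0},
    {"x": 0.9,"y": 0,"z": 0,"ax": 0,"ay": 0,"az": 0},
    {"x": 0.9,"y": 0,"z": 0,"ax": 0,"ay": 0,"az": 0},
    {"x": 0.9,"y": 0,"z": 0,"ax": 0,"ay": 0,"az": 0}
  ]
}}

```text
time: 34.07
tool_pos: [0.5723, 0.1736, 0.107]
tool_rot: [0.707, -0.026, 0.707, 0.026]
contact_force: [0.1, 0.8, 0.1]
gripper_width: 1.003
```

>>> {"method": "drive_tool", "body": {
  "series": [
    {"x": 0,"y": 0,"z": 0,"ax": 0,"ay": 0,"az": 0},
    {"x": 0,"y": 0,"z": 0,"ax": 0,"ay": 0,"az": 0},
    {"x": 0,"y": 0,"z": 0,"ax": 0,"ay": 0,"az": 0},
    {"x": 0,"y": 0,"z": 0,"ax": 0,"ay": 0,"az": 0},
    {"x": 0,"y": 0,"z": 0,"ax": 0,"ay": 0,"az": 0}
  ],
  "hand": 0
}}

```text
time: 34.48
tool_pos: [0.5724, 0.1737, 0.1072]
tool_rot: [0.707, -0.026, 0.706, 0.026]
contact_force: [-0.6, 1.0, 0.3]
gripper_width: 0.301
```

>>> {"method": "drive_tool", "body": {
  "series": [
    {"x": 0,"y": 0,"z": 0,"ax": 0,"ay": 0,"az": 0},
    {"x": 0,"y": 0,"z": 0,"ax": 0,"ay": 0,"az": 0},
    {"x": 0,"y": 0,"z": 0,"ax": 0,"ay": 0,"az": 0},
    {"x": 0,"y": 0,"z": 0,"ax": 0,"ay": 0,"az": 0}
  ]
}}

```text
time: 34.82
tool_pos: [0.5722, 0.1752, 0.1072]
tool_rot: [0.707, -0.025, 0.706, 0.027]
contact_force: [-0.5, 5.8, -0.5]
gripper_width: 0.125
```

>>> {"method": "drive_tool", "body": {
  "series": [
    {"x": -0.2,"y": 0,"z": 0,"ax": 0,"ay": 0,"az": 0},
    {"x": -0.5,"y": 0,"z": 0,"ax": 0,"ay": 0,"az": 0},
    {"x": -0.8,"y": 0,"z": 0,"ax": 0,"ay": 0,"az": 0},
    {"x": -1.1,"y": 0,"z": 0,"ax": 0,"ay": 0,"az": 0},
    {"x": -1.4,"y": 0,"z": 0,"ax": 0,"ay": 0,"az": 0}
  ]
}}

```text
time: 35.23
tool_pos: [0.5721, 0.1752, 0.1408]
tool_rot: [0.707, -0.025, 0.707, 0.027]
contact_force: [3.9, 6.5, -5.9]
gripper_width: 0.129
```

>>> {"method": "drive_tool", "body": {
  "series": [
    {"x": -0.15,"y": 0,"z": 0,"ax": 0,"ay": 0,"az": 0},
    {"x": -0.3,"y": 0,"z": 0,"ax": 0,"ay": 0,"az": 0},
    {"x": -0.45,"y": 0,"z": 0,"ax": 0,"ay": 0,"az": 0},
    {"x": -0.6,"y": 0,"z": 0,"ax": 0,"ay": 0,"az": 0}
  ]
}}

```text
time: 35.57
tool_pos: [0.5721, 0.1752, 0.1557]
tool_rot: [0.707, -0.025, 0.707, 0.027]
contact_force: [3.3, 6.0, -6.4]
gripper_width: 0.121
```

>>> {"method": "drive_tool", "body": {
  "series": [
    {"x": -0.08,"y": 0,"z": 0,"ax": 0,"ay": 0,"az": 0},
    {"x": -0.16,"y": 0,"z": 0,"ax": 0,"ay": 0,"az": 0},
    {"x": -0.22,"y": 0,"z": 0,"ax": 0,"ay": 0,"az": 0}
  ]
}}

```text
time: 35.82
tool_pos: [0.5721, 0.1752, 0.1612]
tool_rot: [0.707, -0.025, 0.707, 0.027]
contact_force: [3.6, 6.5, -5.3]
gripper_width: 0.125
```

>>> {"method": "drive_tool", "body": {
  "series": [
    {"x": -0.08,"y": 0,"z": 0,"ax": 0,"ay": 0,"az": 0},
    {"x": -0.16,"y": 0,"z": 0,"ax": 0,"ay": 0,"az": 0}
  ]
}}

```text
time: 35.98
tool_pos: [0.5721, 0.1752, 0.165]
tool_rot: [0.707, -0.025, 0.707, 0.027]
contact_force: [3.5, 6.2, -8.3]
gripper_width: 0.126
```

>>> {"method": "drive_tool", "body": {
  "series": [
    {"x": -0.06,"y": 0,"z": 0,"ax": 0,"ay": 0,"az": 0},
    {"x": -0.12,"y": 0,"z": 0,"ax": 0,"ay": 0,"az": 0}
  ]
}}

```text
time: 36.15
tool_pos: [0.572, 0.1751, 0.1651]
tool_rot: [0.706, -0.025, 0.707, 0.027]
contact_force: [10.8, 7.4, -19.9]
gripper_width: 0.121
```

>>> {"method": "drive_tool", "body": {
  "series": [
    {"x": -0.06,"y": 0,"z": 0,"ax": 0,"ay": 0,"az": 0},
    {"x": -0.12,"y": 0,"z": 0,"ax": 0,"ay": 0,"az": 0}
  ]
}}

```text
time: 36.32
tool_pos: [0.5719, 0.1751, 0.1652]
tool_rot: [0.706, -0.025, 0.707, 0.027]
contact_force: [16.0, 9.0, -30.5]
gripper_width: 0.12
```

>>> {"method": "drive_tool", "body": {
  "series": [
    {"x": 0.08,"y": 0,"z": 0,"ax": 0,"ay": 0,"az": 0},
    {"x": 0.16,"y": 0,"z": 0,"ax": 0,"ay": 0,"az": 0}
  ]
}}

```text
time: 36.48
tool_pos: [0.5721, 0.1751, 0.165]
tool_rot: [0.706, -0.025, 0.707, 0.027]
contact_force: [3.8, 6.1, -4.8]
gripper_width: 0.127
```

>>> {"method": "drive_tool", "body": {
  "series": [
    {"x": 0,"y": 0,"z": 0,"ax": 0,"ay": 0,"az": 0},
    {"x": 0,"y": 0,"z": 0,"ax": 0,"ay": 0,"az": 0},
    {"x": 0,"y": 0,"z": 0,"ax": 0,"ay": 0,"az": 0},
    {"x": 0,"y": 0,"z": 0,"ax": 0,"ay": 0,"az": 0},
    {"x": 0,"y": 0,"z": 0,"ax": 0,"ay": 0,"az": 0}
  ],
  "hand": 1
}}

```text
time: 36.9
tool_pos: [0.5726, 0.1735, 0.1692]
tool_rot: [0.707, -0.026, 0.706, 0.026]
contact_force: [-0.9, -0.2, 0.1]
gripper_width: 0.825
```

>>> {"method": "drive_tool", "body": {
  "series": [
    {"x": 0,"y": 0,"z": 0,"ax": 0,"ay": 0,"az": 0},
    {"x": 0,"y": 0,"z": 0,"ax": 0,"ay": 0,"az": 0},
    {"x": -1,"y": 0,"z": 0,"ax": 0,"ay": 0,"az": 0},
    {"x": -2.2,"y": 0,"z": 0,"ax": 0,"ay": 0,"az": 0},
    {"x": -3.4,"y": 0,"z": 0,"ax": 0,"ay": 0,"az": 0}
  ]
}}

```text
time: 37.32
tool_pos: [0.5715, 0.1734, 0.2534]
tool_rot: [0.706, -0.026, 0.707, 0.026]
contact_force: [0.3, 0.0, -0.1]
gripper_width: 1.001
```

>>> {"method": "drive_tool", "body": {
  "series": [
    {"x": -0.3,"y": 0,"z": -1.2,"ax": 0,"ay": 0,"az": 0},
    {"x": -0.3,"y": 0,"z": -2.6,"ax": 0,"ay": 0,"az": 0},
    {"x": -0.3,"y": 0.5,"z": -4,"ax": 0,"ay": 0,"az": 0},
    {"x": -0.3,"y": 1,"z": -5.4,"ax": 0,"ay": 0,"az": 0},
    {"x": -0.3,"y": 1.5,"z": -6.4,"ax": 0,"ay": 0,"az": 0}
  ]
}}

```text
time: 37.73
tool_pos: [0.4078, 0.1991, 0.2612]
tool_rot: [0.707, -0.026, 0.707, 0.026]
contact_force: [1.4, 0.7, -0.6]
gripper_width: 1.0
```

```bash
python3 - 2>/dev/null <<'E'
from h import *
print(pose()[2]["contact_force"],pose()[2]["time"])
g=cams.grab_frame("top");W=box2(g,u0=325)
cv2.imwrite("pics/top21.png",g["img"])
s=cams.grab_frame("side");cv2.imwrite("pics/side21.png",s["img"])
m=np.array([.5773,.0812]);e=np.array([-.0767,.9971]);t=m+.094*e
for z in(.138+.066,.138+.06):print(z,proj(s,[*t,z]),proj(g,[*t,z+.015]))
hsv=cv2.cvtColor(s["img"],cv2.COLOR_BGR2HSV);mm=(((hsv[...,0]<8)|(hsv[...,0]>172))&(hsv[...,1]>150)&(hsv[...,2]>60)).astype(np.uint8);mm[:,:230]=0;mm[:,300:]=0;mm[:150]=0;mm[250:]=0
ys,xs=np.nonzero(mm);print(len(xs),xs.mean(),ys.mean())
s0=cv2.imread("pics/side0.png");hsv=cv2.cvtColor(s0,cv2.COLOR_BGR2HSV);mm=(((hsv[...,0]<8)|(hsv[...,0]>172))&(hsv[...,1]>150)&(hsv[...,2]>60)).astype(np.uint8);mm[:,:230]=0;mm[:,300:]=0;mm[:150]=0;mm[250:]=0
ys,xs=np.nonzero(mm);print(len(xs),xs.mean(),ys.mean(),proj(s,[*t,.138]),proj(s,[*t,.146]))
E
```

```text
[ 1.3756  0.6531 -0.5735] 37.7333
holes 35 size (132.24581909179688, 84.1712646484375) centre [0.5833 0.0077] yaw of y-side deg 4.418810844421387 mean [0.5833 0.0077]
0.20400000000000001 [[255.9387 206.5813]] [[267.0384 271.2015]]
0.198 [[256.2075 208.9754]] [[267.3413 271.026 ]]
381 256.4514435695538 205.4041994750656
316 259.0221518987342 227.87974683544303 [[258.7621 231.7355]] [[258.4348 228.8194]]
```

View pics/side21.png

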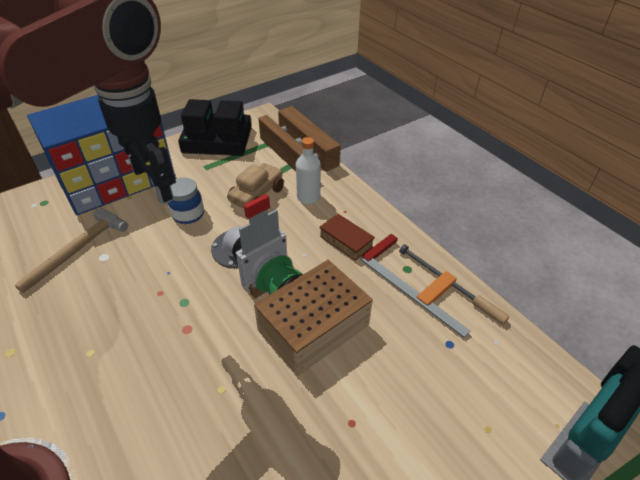

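View pics/top21.png

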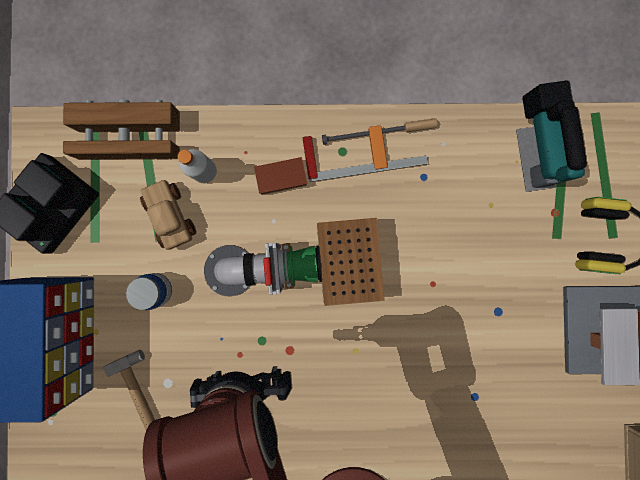

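Run:
```python
from plant import workorder,sensors
print(sensors.state()["contact_force"]);print(workorder.job_done())
```

```text
[-0.27553175 -0.14096658 -0.04637597]
the job is handed in; nothing more can be done
None
```

The job is handed in at about 38 s. The blast gate is fully up and released. The box is against a firm stop in the duct, but my images do not confirm that its collar touches the rim.

I slid the box about 55 mm sideways to line it up, then pushed it slowly into the socket until it stopped. I then gripped the red tab, pulled it up to its stop, opened the hand and moved the arm clear. Pushing the box took about 5–8 N while it slid and at most about 29 N against the stop.

**What the last checks showed**
- **Box:** it is square to the duct, with yaw 4.4° against 4.4° measured for the duct. It is within about 0.5 mm of the duct's axis and did not move while I worked the gate.
- **Gate:** the tab rose 58 mm from an estimated 7–8 mm start, and the pull climbed to about 30 N at the stop. The side image after letting go matches fully up.
- **Other items:** the clamp, sanding block, toy car and paint jar look unmoved by eye in the last pictures. The arm was touching nothing at hand-in.

**What failed or disagreed**
- **Seating:** the top camera still shows a gap of about 3 mm between collar and rim; the side camera, measured earlier, gives about 1 mm. The box stopped at the same depth whether I pushed it centrally, off-centre, high, low, or with small sideways and turning moves. I took that stop as home and did not push harder.
- **First gate grasp:** it closed on air above the tab, because the fingertips sit roughly 20–30 mm higher than the reported tool position. Because of this, all but the last push on the box landed higher up its side than I intended. I pushed it once more low down, with no change, and then gripped the tab lower.

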